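Gauge a spacer ring and sort it

TASK

Take the spacer ring that lies on the cork mat and slide it down over the stepped gauge, gently but fully, pushing the brass sleeve ahead of it until the ring itself stops on a step, and hold it there for a moment with a steady push of about 10 N. Read which step it stopped at, then lift the ring off, leaving the sleeve at its reading, and put the ring down over the dowel on the wooden board with the same number of marks. Never press the ring onto the gauge with more than 20 N, and leave the other rings and the things around alone.

Things in the scene. Friction and masses are not known exactly. Their poses are not given: they have to be found in the camera images.
- ring_p_mid (a point): centre (half-way up, on the axis) of one of three plain aluminium spacer rings, alike outside: 45 mm outside diameter, 18 mm high, 50 g, lying flat on the table (axis = z). Their bores differ: one is 20 mm, one 26 mm and one 32 mm; which is which is not told by the name. The ring to be measured is the one lying on the cork mat; the other two lie on the bare table
- ring_q_mid (a point): centre (half-way up, on the axis) of one of three plain aluminium spacer rings, alike outside: 45 mm outside diameter, 18 mm high, 50 g, lying flat on the table (axis = z). Their bores differ: one is 20 mm, one 26 mm and one 32 mm; which is which is not told by the name. The ring to be measured is the one lying on the cork mat; the other two lie on the bare table
- ring_r_mid (a point): centre (half-way up, on the axis) of one of three plain aluminium spacer rings, alike outside: 45 mm outside diameter, 18 mm high, 50 g, lying flat on the table (axis = z). Their bores differ: one is 20 mm, one 26 mm and one 32 mm; which is which is not told by the name. The ring to be measured is the one lying on the cork mat; the other two lie on the bare table
- mat_mid (a point): centre of the thin square cork mat (95 mm, lies flat at table height) that carries the ring to be measured
- mandrel: the ring gauge, fixed: a steel stepped taper, 104 mm tall, clamped upright in a round foot 76 mm wide, 6 mm thick; origin under the foot's centre at table height, z = the axis. The clamping height differs each time, from 6 mm lower to 8 mm higher than here, and is not measured. A ring slid straight down stops rigidly on the 45-degree flank (step) too wide for its bore: feel for it; over 20 N is too rough
- hub_top (a point): on the gauge's axis, 9 mm above the table. Taper widths at heights (all shift with the clamping): 8 mm at 104, 16 from 94 to 82, 23 from 78.5 to 69.5, 29 from 66.5 to 57.5, 35 from 54.5 down. A stopped ring's underside stands at about 80 (20 mm bore, step 1), 68 (26 mm bore, step 2) or 56 (32 mm bore, step 3), shifted too. Bores clear the parts they pass by 3 to 4 mm in diameter
- sleeve (a joint): brass friction sleeve on the taper, 43 mm outside, 37 bore, 40 long; value in m = how far it is pushed down the taper. At 0 its top is about 90 mm above the table (shifted by the clamping); starts at 0 to 0.004. The ring lands on it and pushes it down (about 4 N); it stays where left. Readings about 0.010 step 1, 0.022 step 2, 0.034 step 3, its lower edge then just above one, two or three dark lines on the spindle
- dowel_board: pale wooden board 200 x 85 x 14 mm fixed on the table, origin under its centre, x = along the row of dowels, z up. Three upright wooden dowels 12 mm thick rise 28 mm above its top, 60 mm apart along x, at x = -60 mm (marked with one dark notch at each board edge), 0 (two notches) and +60 mm (three notches)
- dowel_1 (a point): foot of the dowel marked with one notch, on its axis at the board's top (14 mm above the table): for rings of step 1
- dowel_2 (a point): the same point of the dowel marked with two notches: for rings of step 2
- dowel_3 (a point): the same point of the dowel marked with three notches: for rings of step 3
- breadboard: white solderless breadboard lying loose, 55 x 83 x 9 mm, origin under its centre; leave alone
- battery: small blue block battery lying loose, 27 x 49 x 18 mm, origin under its centre; leave alone
- battery_box: black battery holder lying loose, 34 x 66 x 20 mm, origin under its centre; leave alone
Things that resemble listed ones, but are neither listed nor needed, are in the scene too. What is shaped like the part that bears ring_p_mid but turquoise is not meant.

How it is judged:
On the way:
1. the ring from the mat is on the gauge, pressed on it with more than 5 N (sleeve included), with the sleeve pushed down to that step's reading (((value of joint sleeve between 0.007 and 0.013 m and contact force between ring_p and mandrel above 5 N and horizontal distance between ring_p_mid and mandrel below 0.005 m and z of ring_p_mid in the frame of mandrel between 0.079 and 0.101 m) or (value of joint sleeve between 0.019 and 0.025 m and contact force between ring_q and mandrel above 5 N and horizontal distance between ring_q_mid and mandrel below 0.005 m and z of ring_q_mid in the frame of mandrel between 0.067 and 0.089 m) or (value of joint sleeve between 0.031 and 0.037 m and contact force between ring_r and mandrel above 5 N and horizontal distance between ring_r_mid and mandrel below 0.005 m and z of ring_r_mid in the frame of mandrel between 0.055 and 0.077 m))), for 0.2 s.
At the end, for the whole second after the job is handed in: Ring from the mat flat and at rest round its step's dowel (axis within 13 mm, centre at most 13 mm above the board, tilt under 0.1 rad), sleeve within 3 mm of that step's reading, other rings within 20 mm of their starts, no ring within 50 mm of the mat's centre (((value of joint sleeve between 0.007 and 0.013 m and horizontal distance between ring_p_mid and dowel_1 below 0.013 m and z of ring_p_mid in the frame of dowel_1 below 0.013 m and angle between ring_p_mid's own z axis and vertical below 0.1 rad and linear speed of ring_p below 0.01 m/s and distance of each of ring_q_mid, ring_r_mid from where it was at the start of the episode below 0.02 m and horizontal distance between each of ring_p_mid, ring_q_mid, ring_r_mid and mat_mid above 0.05 m) or (value of joint sleeve between 0.019 and 0.025 m and horizontal distance between ring_q_mid and dowel_2 below 0.013 m and z of ring_q_mid in the frame of dowel_2 below 0.013 m and angle between ring_q_mid's own z axis and vertical below 0.1 rad and linear speed of ring_q below 0.01 m/s and distance of each of ring_p_mid, ring_r_mid from where it was at the start of the episode below 0.02 m and horizontal distance between each of ring_p_mid, ring_q_mid, ring_r_mid and mat_mid above 0.05 m) or (value of joint sleeve between 0.031 and 0.037 m and horizontal distance between ring_r_mid and dowel_3 below 0.013 m and z of ring_r_mid in the frame of dowel_3 below 0.013 m and angle between ring_r_mid's own z axis and vertical below 0.1 rad and linear speed of ring_r below 0.01 m/s and distance of each of ring_p_mid, ring_q_mid from where it was at the start of the episode below 0.02 m and horizontal distance between each of ring_p_mid, ring_q_mid, ring_r_mid and mat_mid above 0.05 m))); the robot touches nothing.
It fails at once if a ring is forced onto the gauge with more than 20 N (contact force between any of ring_p, ring_q, ring_r and mandrel above 20 N).
It fails at once if a second ring is moved by more than 20 mm (distance of each of ring_p_mid, ring_q_mid from where it was at the start of the episode above 0.02 m or distance of each of ring_p_mid, ring_r_mid from where it was at the start of the episode above 0.02 m or distance of each of ring_q_mid, ring_r_mid from where it was at the start of the episode above 0.02 m).
It fails at once if a bystander is moved by more than 20 mm (distance of any of breadboard, battery, battery_box from where it was at the start of the episode above 0.02 m).
It also fails if it takes over 48 s, if anything falls off the work surface, if the arm or the gripper's body presses on something with over 40 N, if the wrist force passes 120 N, or if a joint passes its speed limit or range.

ROBOT

A 7-joint arm with a two-finger parallel gripper is mounted at the origin on the work surface. World frame = base frame: x ahead of the robot, y to its left, z up, the work surface at z = 0. Lengths are in m, angles in rad, forces in N, time in s.
With the tool pointing down it reaches from about 0.4 to 0.925 m from the base axis. Payload 4.1 kg.
Tool frame: the origin (TCP) lies midway between the tips of the shut fingers; the grasp point (between the pads) lies 19 mm behind it; y points along the fingers, z is the direction in which the jaws open and shut, and the axes are right-handed (so a half turn about y gives the same grasp; the last joint's range is limited). The gripper opens to 85 mm and grips with 20 to 120 N. Pads are 22 mm wide; open, the fingers measure 114 mm over their backs; the gripper's body (76 mm by 85 mm) begins 54 mm behind the grasp point. The pads swing forward as they close: fully open they stand 13 mm farther back than shut.
Start: joints at [-1.267, 0.398, 0.045, 1.537, -0.019, 1.207, -0.051], TCP at [0.255, 0.598, 0.231] pointing down, gripper open.
Joint ranges: [-2.82, 2.82], [-0.49, 2.23], [-1.37, 1.46], [0, 2.46], [-1.36, 4.5], [0.23, 2], [-2.94, 2.94]. Speed limits (rad/s): [2.57, 2.57, 3.14, 3.14, 3.14, 3.14, 3.14].

INTERFACE

Orientations are given as a rotation vector (axis times angle).
In Python, from plant import r gives the robot as it stands.
- The arm moves only by the tool play_rows, never from a script. Its argument "steps" is one flat list of numbers, 7 for each row, row after row: the finger opening in m, from 0 to 0.0854, then the shift along the tool's x, y, z in m, then the turn, a rotation vector about the tool's x, y, z in rad. A call has 1 to 10 rows; each row shifts and turns the commanded pose from where the row before left it, along the tool's axes as they then stand; what a row does not reach is not made up. A row lasts 1/12 s, in which the tool goes at most 41.7 mm and 7.16 degrees, less where a joint would pass 70% of its speed; a pose out of reach is approached as far as the arm can. A call is refused whole if a number of a shift passes 0.0417 or a number of a turn 0.125, either way. A call with a gripper value outside its range is refused whole. The fingers move at their own pace and stop on an object; the grip force is fixed at half the most. Time passes only in rows, so rows that do not move let the fingers close. It gives the time, the measured TCP pose, the force and the opening at its end, in the units of the state.
- r.get_obs(): the state, without advancing time (a new reading comes with each control period).
- r.camera(name): name is "side" or "top" or "wrist"; returns a dict with "pixels" (480x640x3 uint8, blue, green, red), "mtx" (3x3 intrinsics, pixels), "position" and "orientation" of the camera in the world; the wrist camera has in their place "T_tool_cam" (4x4, takes a point from camera to tool coordinates, whose origin is the TCP and whose axes are the tool frame's). Camera axes: x right, y up, looking along -z (the intrinsics and any distortion apply to the point x, -y, -z); pixel columns grow to the right and rows downward; lengths in m; the calibration is good to about 2 mm. The wrist camera is an equidistant fisheye: a pixel r from the principal point sees the ray r / f radians off the axis. A picture is of the moment at which its call begins: read the wrist's pose just before it. There is no depth.
- r.finish_job(): hands the job in, once; it reports no verdict.
The state is a dict: "time": time; "joints": joint angles; "qvel": joint speeds; "joint_efforts": joint torques, N m; "position": TCP position; "eef_rot": TCP orientation; "wrist_force": force on the tool from outside, world axes, zero at the start; "torque": the same for the moment, N m; "width": finger opening in m.
Only numpy, scipy, OpenCV 4.12 (cv2) and the standard library are available. Lean on these libraries where they do the work, as an engineer would, in place of code of your own. Each camera call takes 0.05 s, during which the arm holds its last target.

## Working session

There is one attempt and no reset: what is moved stays moved. The work goes in short steps, Python scripts to look and compute and a tool call to move; the robot and the scene stay as the last step left them, time stands still between calls to the robot, and variables do not carry over. Pictures are saved under pics/ and viewed, and the job is handed in when it is done.

Besides the shell and the picture viewer there is one more tool, called after "Emit:" as name(argument=value, ...) on one line, values as JSON. play_rows: Moves the arm, as the interface text tells. Its arguments: {"type":"object","properties":{"steps":{"type":"array","items":{"type":"number"}}},"required":["steps"]}

```bash
ls; mkdir -p pics
python3 - <<'E'
from plant import r
import cv2,numpy as np
o=r.get_obs();print({k:np.round(v,3) for k,v in o.items()})
for n in("side","top","wrist"):
    c=r.camera(n);cv2.imwrite(f"pics/{n}0.png",c["pixels"]);print(n,{k:np.round(v,4).tolist() for k,v in c.items() if k!="pixels"})
E
```

```text
pics
{'time': np.float64(0.0), 'joints': array([-1.267,  0.399,  0.045,  1.538, -0.019,  1.207, -0.051]), 'qvel': array([ 0.001,  0.   ,  0.001, -0.002,  0.001,  0.001,  0.   ]), 'joint_efforts': array([ 0.0000e+00, -4.7512e+01,  1.3650e+00, -2.5422e+01,  1.2000e-02,
        1.0000e-02,  0.0000e+00]), 'position': array([0.255, 0.597, 0.23 ]), 'eef_rot': array([-1.55 ,  0.316, -0.316]), 'wrist_force': array([ 0.427,  0.227, -0.285]), 'torque': array([0.035, 0.013, 0.05 ]), 'width': np.float64(0.085)}
side {'mtx': [[454.2036, 0.0, 328.729], [0.0, 454.2036, 234.8636], [0.0, 0.0, 1.0]], 'position': [0.3227, 0.58, 0.6721], 'orientation': [0.1976, -0.9909, -2.5567]}
top {'mtx': [[437.5043, 0.0, 320.4054], [0.0, 437.5043, 240.9802], [0.0, 0.0, 1.0]], 'position': [0.4355, 0.0465, 0.9607], 'orientation': [0.0898, -0.102, -1.5626]}
wrist {'mtx': [[371.6483, 0.0, 315.5665], [0.0, 371.6483, 240.9004], [0.0, 0.0, 1.0]], 'T_tool_cam': [[0.0004, -0.947, -0.3212, -0.0819], [-0.0006, 0.3212, -0.947, -0.1436], [1.0, 0.0006, -0.0004, 0.0019], [0.0, 0.0, 0.0, 1.0]]}
```

View pics/side0.png

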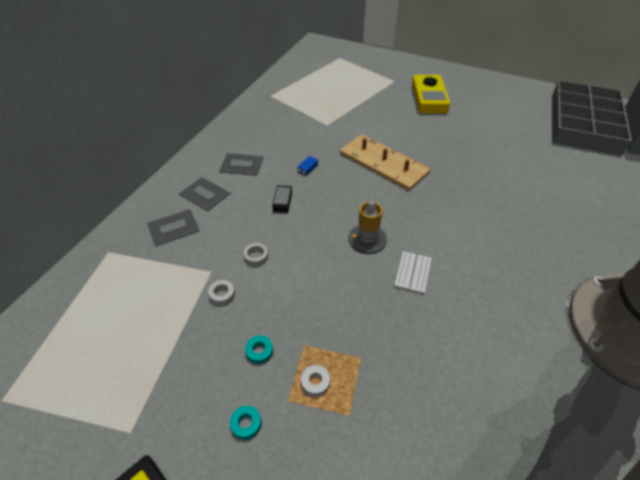

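View pics/top0.png

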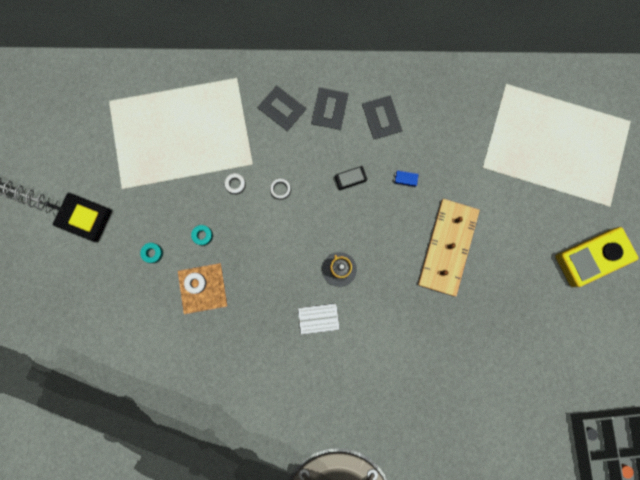

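View pics/wrist0.png

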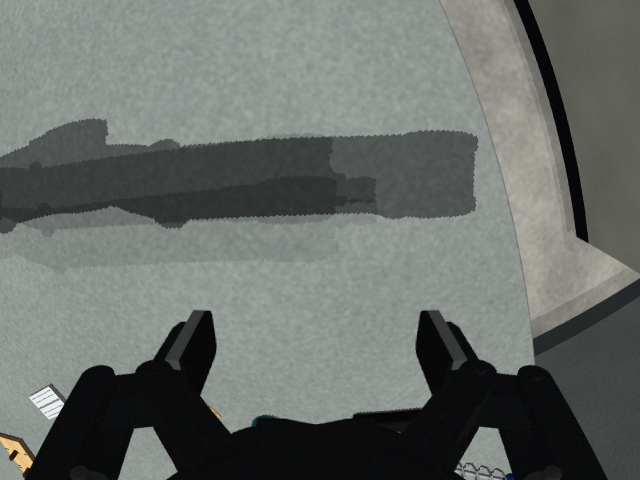

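The side and top views show three grey rings. The one on the cork mat is at top (194,283) / side (316,380), and the two on the bare table are at top (234,183) and (280,188). The turquoise decoys are at top (201,235) and (151,252). I choose the one on the cork mat. The gauge is at top (340,267) and the dowel board is around (449,247). Next are close crops and measurements.

```bash
cat > h.py <<'E'
import numpy as np,cv2
from scipy.spatial.transform import Rotation as R
from plant import r
def ray(c,uv):
    uv=np.atleast_2d(uv).astype(float);K=c["mtx"]
    d=np.c_[(uv[:,0]-K[0,2])/K[0,0],-(uv[:,1]-K[1,2])/K[1,1],-np.ones(len(uv))]
    return np.array(c["position"]),R.from_rotvec(c["orientation"]).apply(d)
def onz(c,uv,z):
    p,d=ray(c,uv);return p+d*((z-p[2])/d[:,2])[:,None]
def proj(c,P):
    q=R.from_rotvec(c["orientation"]).inv().apply(np.atleast_2d(P)-c["position"]);K=c["mtx"]
    return np.c_[K[0,2]+K[0,0]*q[:,0]/-q[:,2],K[1,2]-K[1,1]*q[:,1]/-q[:,2]]
def wray(c,uv,obs):
    uv=np.atleast_2d(uv).astype(float);K=c["mtx"];x=uv-[K[0,2],K[1,2]];rr=np.linalg.norm(x,axis=1);th=rr/K[0,0]
    d=np.c_[x[:,0]/rr*np.sin(th),-x[:,1]/rr*np.sin(th),-np.cos(th)]
    T=np.array(c["T_tool_cam"]);Rw=R.from_rotvec(obs["eef_rot"])
    return obs["position"]+Rw.apply(T[:3,3]),Rw.apply(d@T[:3,:3].T)
def won(c,uv,obs,z):
    p,d=wray(c,uv,obs);return p+d*((z-p[2])/d[:,2])[:,None]
def wproj(c,P,obs):
    T=np.array(c["T_tool_cam"]);q=R.from_rotvec(obs["eef_rot"]).inv().apply(np.atleast_2d(P)-obs["position"])
    q=(q-T[:3,3])@T[:3,:3];q=np.c_[q[:,0],-q[:,1],-q[:,2]];th=np.arctan2(np.hypot(q[:,0],q[:,1]),q[:,2]);s=c["mtx"][0,0]*th/np.hypot(q[:,0],q[:,1])
    return np.c_[c["mtx"][0,2]+q[:,0]*s,c["mtx"][1,2]+q[:,1]*s]
E
python3 - <<'E'
from h import *
S=r.camera("side");T=r.camera("top")
t=T["pixels"];s=S["pixels"]
def crop(i,x,y,w,h,k): return cv2.resize(i[y:y+h,x:x+w],(w*k,h*k),interpolation=cv2.INTER_CUBIC)
cv2.imwrite("pics/c1.png",np.vstack([np.hstack([crop(t,165,255,75,65,5),crop(t,405,190,85,65*85//85,5)]),np.hstack([crop(t,300,240,75,65,5),crop(t,405,240,85,65,5)])]))
cv2.imwrite("pics/c2.png",np.hstack([crop(s,335,125,100,120,4),crop(s,280,340,90,120,4)]))
h=cv2.cvtColor(t,cv2.COLOR_BGR2HSV)
def blobs(m,lo=30):
    n,l,st,ce=cv2.connectedComponentsWithStats(m.astype(np.uint8))
    return [(st[i].tolist(),ce[i].round(1).tolist()) for i in range(1,n) if st[i,4]>lo]
print(h[283,186],h[300,190],h[183,226],h[247,440],h[100,400])
print("orange",blobs((h[...,0]<25)&(h[...,1]>90)&(h[...,2]>60)))
print("white",blobs((h[...,1]<25)&(h[...,2]>150)))
E
```

```text
[ 72   6 220] [ 16 141 202] [ 53   5 212] [ 22 108 215] [ 56  15 139]
orange [([418, 199, 61, 97, 3224], [448.7, 246.9]), ([556, 250, 16, 29, 107], [563.5, 264.0]), ([330, 255, 22, 24, 193], [340.2, 266.0]), ([178, 263, 49, 51, 1532], [203.8, 289.6]), ([191, 279, 7, 8, 43], [194.3, 282.8]), ([568, 278, 9, 9, 32], [572.3, 282.2]), ([622, 465, 12, 14, 129], [627.1, 471.5])]
white [([108, 77, 145, 113, 11957], [179.5, 132.7]), ([482, 83, 149, 124, 11824], [557.2, 144.5]), ([224, 173, 21, 20, 227], [234.2, 182.4]), ([270, 178, 20, 20, 162], [279.7, 187.4]), ([185, 273, 20, 20, 244], [194.4, 282.7]), ([298, 304, 42, 31, 1051], [318.4, 318.6]), ([311, 448, 27, 8, 72], [323.8, 451.2]), ([376, 466, 11, 14, 51], [381.4, 472.4]), ([367, 470, 12, 10, 59], [373.4, 473.9])]
```

View pics/c1.png

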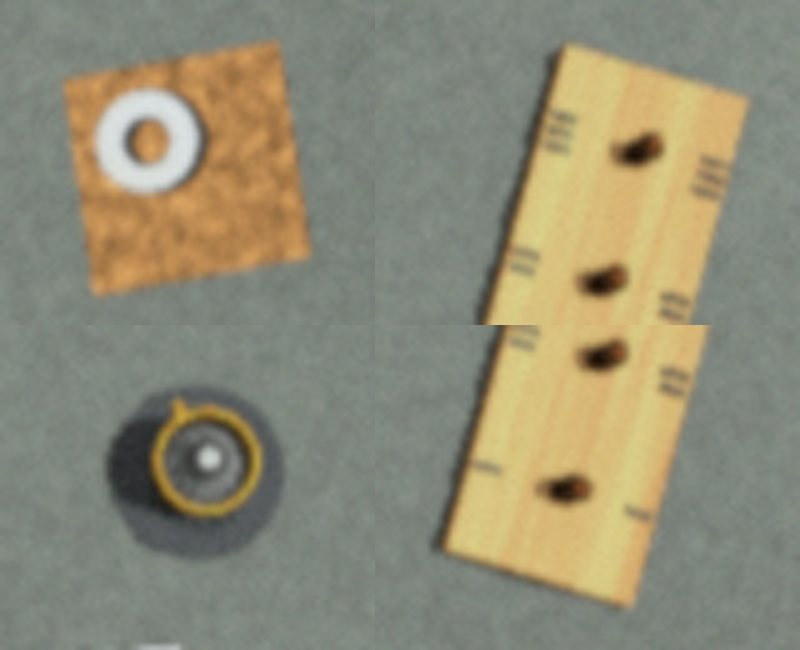

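View pics/c2.png

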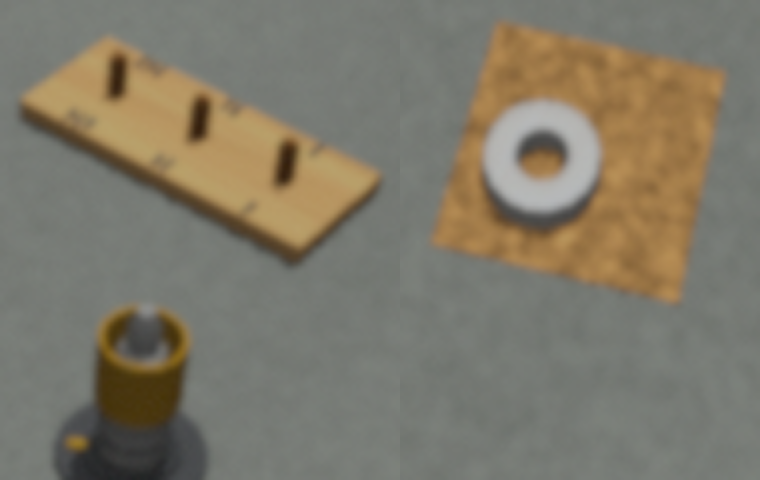

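The mat crop shows a grey ring at (194.4,282.7) with a bore of about 9 px against an outer diameter of 21.6 px. That suggests roughly 20 mm, so probably step 1; the gauge will confirm. The board crop shows one notch by the near dowel (≈443,272), two by the middle one and three by the far one (459,218).

Run:
```python
from h import *
S=r.camera("side");T=r.camera("top")
np.set_printoptions(precision=4,suppress=True)
def ell(img,mask,x,y,w,h,off=0):
    m=np.zeros(mask.shape,np.uint8);m[y:y+h,x:x+w]=mask[y:y+h,x:x+w]*255
    cs,_=cv2.findContours(m,cv2.RETR_EXTERNAL,cv2.CHAIN_APPROX_NONE);c=max(cs,key=cv2.contourArea)
    return cv2.fitEllipse(c),cv2.minAreaRect(c),c
t=cv2.cvtColor(T["pixels"],cv2.COLOR_BGR2HSV);s=cv2.cvtColor(S["pixels"],cv2.COLOR_BGR2HSV)
e,_,_=ell(0,(t[...,1]<60)&(t[...,2]>150),180,268,30,30);print("ring top",e,onz(T,e[0],.018))
e,_,_=ell(0,(s[...,1]<60)&(s[...,2]>150),295,360,40,45);print("ring side",e,onz(S,e[0],.018))
a=(t[...,1]>70)&(t[...,0]<30)
e,q,_=ell(0,a,170,255,65,65);print("mat",q,onz(T,q[0],0))
e,q,c=ell(0,(t[...,1]>70)&(t[...,0]<30),405,190,90,115);b=cv2.boxPoints(q);B=onz(T,b,.014);print("board",B,B.mean(0),[np.linalg.norm(B[i]-B[i-1]) for i in range(4)])
# brass sleeve
e,q,_=ell(0,(t[...,1]>110)&(t[...,0]<30),322,250,40,40);print("brass top",e)
for z in(.082,.086,.09,.094,.098):print(z,onz(T,e[0],z))
# gauge foot: dark
e,q,_=ell(0,(t[...,2]<105),315,245,48,48);print("foot",e,onz(T,e[0],.006))
# tip: bright
m=(t[...,1]<40)&(t[...,2]>150);m[:,:330]=0;m[:,352:]=0;m[:255]=0;m[280:]=0
print("tip top",np.argwhere(m).mean(0)[::-1],m.sum())
uv=np.argwhere(m).mean(0)[::-1]
for z in(.1,.104,.108):print(z,onz(T,uv,z))
# tip in side ~ (371,203)
for z in (.1,.104,.108): print("side tip",onz(S,[371.3,203.5],z))
```

```text
ring top ((193.87791442871094, 282.7279357910156), (19.609865188598633, 20.371397018432617), 42.45756530761719) [[0.4595 0.3098 0.018 ]]
ring side ((315.0248718261719, 378.028076171875), (26.413768768310547, 28.185583114624023), 86.84575653076172) [[0.4585 0.3102 0.018 ]]
mat ((201.81198120117188, 288.2160339355469), (44.1847038269043, 45.526344299316406), 79.69515228271484) [[0.4481 0.2971 0.    ]]
board [[ 0.4566 -0.169   0.014 ]
 [ 0.6499 -0.2277  0.014 ]
 [ 0.6257 -0.3139  0.014 ]
 [ 0.4335 -0.2531  0.014 ]] [ 0.5414 -0.2409  0.014 ] [np.float64(0.08728963164265577), np.float64(0.20202694258660034), np.float64(0.08949289589627081), np.float64(0.20161393213979767)]
brass top ((340.3475646972656, 266.55755615234375), (21.288450241088867, 21.981708526611328), 155.87277221679688)
0.082 [[ 0.4919 -0.0004  0.082 ]]
0.086 [[ 0.4916 -0.0002  0.086 ]]
0.09 [[ 0.4914 -0.      0.09  ]]
0.094 [[0.4911 0.0002 0.094 ]]
0.098 [[0.4908 0.0004 0.098 ]]
foot ((338.3425598144531, 269.13275146484375), (33.0134391784668, 34.290103912353516), 98.70233154296875) [[ 0.4911 -0.0001  0.006 ]]
tip top [341.5    266.2857] 14
0.1 [[ 0.4913 -0.0017  0.1   ]]
0.104 [[ 0.491  -0.0015  0.104 ]]
0.108 [[ 0.4907 -0.0013  0.108 ]]
side tip [[0.4895 0.0003 0.1   ]]
side tip [[0.4883 0.0043 0.104 ]]
side tip [[0.4871 0.0084 0.108 ]]
```

```bash
cat >> h.py <<'E'
def toolshift(target):
    o=r.get_obs();return R.from_rotvec(o["eef_rot"]).inv().apply(np.array(target)-o["position"])
E
python3 - <<'E'
from h import *
np.set_printoptions(precision=4,suppress=True)
o=r.get_obs();print(o["time"],o["position"]);print(R.from_rotvec(o["eef_rot"]).as_matrix())
print(toolshift([.459,.310,.12]))
S=r.camera("side");T=r.camera("top")
d=np.array([.957,-.290,0]);c=np.array([.5414,-.2409,.014])
for k in(-1,0,1):
  for z in (0,.028): p=c+d*.06*k+[0,0,z];print(k,z,p,proj(T,p),proj(S,p))
E
```

```text
0.35 [0.2547 0.5979 0.2311]
[[ 0.92   -0.0001  0.3919]
 [-0.3919 -0.0003  0.92  ]
 [ 0.     -1.     -0.0003]]
[ 0.3008  0.1112 -0.1848]
-1 0 [ 0.484  -0.2235  0.014 ] [[441.632  272.8301]] [[405.0296 169.1963]]
-1 0.028 [ 0.484  -0.2235  0.042 ] [[445.4033 272.169 ]] [[406.7193 159.3374]]
0 0 [ 0.5414 -0.2409  0.014 ] [[448.8464 246.5251]] [[383.5317 158.1777]]
0 0.028 [ 0.5414 -0.2409  0.042 ] [[452.805  245.0805]] [[384.7468 148.3464]]
1 0 [ 0.5988 -0.2583  0.014 ] [[455.9539 220.6102]] [[363.0723 147.6915]]
1 0.028 [ 0.5988 -0.2583  0.042 ] [[460.0937 218.4055]] [[363.8565 137.8968]]
```

Emit:
play_rows(steps=[0.085,0.03,0.008,-0.0185,0,0,0,0.085,0.03,0.008,-0.0185,0,0,0,0.085,0.03,0.008,-0.0185,0,0,0,0.085,0.03,0.008,-0.0185,0,0,0,0.085,0.03,0.008,-0.0185,0,0,0,0.085,0.03,0.008,-0.0185,0,0,0,0.085,0.03,0.008,-0.0185,0,0,0,0.085,0.03,0.008,-0.0185,0,0,0,0.085,0.03,0.008,-0.0185,0,0,0,0.085,0.03,0.008,-0.0185,0,-0.108,0])

```text
time: 1.28
position: [0.4591, 0.3089, 0.1512]
eef_rot: [-1.558, 0.229, -0.23]
wrist_force: [1.6, 0.9, -0.4]
width: 0.085
```

Emit:
play_rows(steps=[0.085,0,0,0,0,0,0])

```text
time: 1.37
position: [0.4627, 0.301, 0.1502]
eef_rot: [-1.564, 0.236, -0.24]
wrist_force: [0.6, -0.6, 0.2]
width: 0.0847
```

```bash
cat > w.py <<'E'
from h import *
import sys
np.set_printoptions(precision=4,suppress=True)
o=r.get_obs();c=r.camera("wrist");cv2.imwrite(sys.argv[1],c["pixels"]);print(o["time"],o["position"],o["wrist_force"],o["width"]);print(R.from_rotvec(o["eef_rot"]).as_matrix())
E
python3 w.py pics/w1.png; python3 -c "
from h import *
print(toolshift([.459,.310,.05]))
o=r.get_obs();c=r.camera('wrist');print(wproj(c,[[.459,.310,.018],[.4481,.2971,0],[.491,-.0005,.104]],o))"
```

```text
1.3667 [0.4627 0.301  0.1502] [ 0.6297 -0.6333  0.2074] 0.0847472741230133
[[ 0.9544  0.0011  0.2984]
 [-0.2984 -0.0061  0.9544]
 [ 0.0029 -1.     -0.0055]]
[-0.00321978  0.10069633  0.0044774 ]
[[318.95685848 222.18592176]
 [299.71316451 208.41947905]
 [  9.79209467 380.59954678]]
```

View pics/w1.png

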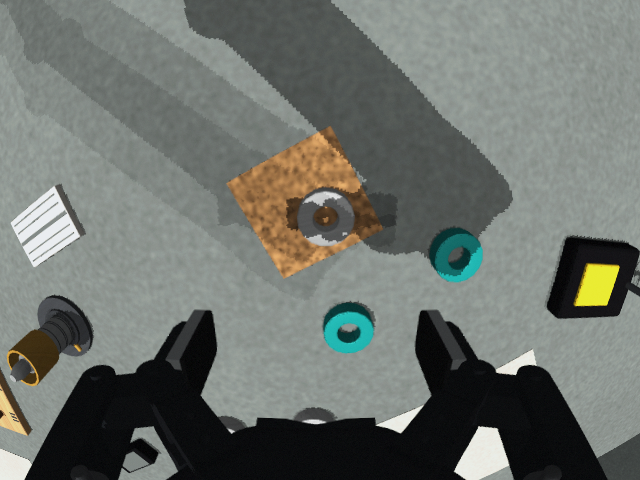

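Run:
```python
from h import *
o=r.get_obs();c=r.camera("wrist");i=c["pixels"]
print(won(c,[[326,218],[326,216]],o,.018),o["position"])
print(toolshift([*won(c,[[326,217]],o,.018)[0,:2],.05]), toolshift([.459,.310,.05]))
cv2.imwrite("pics/w1c.png",cv2.resize(i[170:260,270:390],None,fx=6,fy=6))
```

```text
[[0.45605172 0.31968123 0.018     ]
 [0.45452222 0.32014151 0.018     ]] [0.45930988 0.30828077 0.15115146]
[-0.00574054  0.10143244  0.00822865] [ 0.00070662  0.10142473 -0.00016556]
```

View pics/w1c.png

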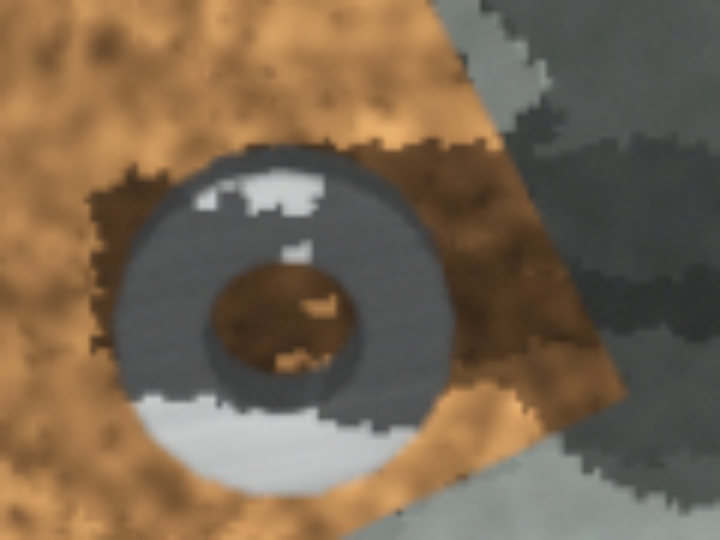

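Run:
```python
from h import *
o=r.get_obs();c=r.camera("wrist");i=c["pixels"]
print(o["position"],won(c,[[317.5,224.3]],o,.018))
print(toolshift([*won(c,[[317.5,224.3]],o,.018)[0,:2],.05]), toolshift([.459,.310,.05]))
print(R.from_rotvec(o["eef_rot"]).as_matrix())
```

```text
[0.45838809 0.3102917  0.15142506] [[0.4581062  0.31406367 0.018     ]]
[-0.00049619  0.10157517  0.00250623] [ 0.00153724  0.10157037 -0.00112384]
[[ 9.56374327e-01 -1.53004398e-04  2.92144011e-01]
 [-2.92143833e-01  7.20539477e-04  9.56374122e-01]
 [-3.56830740e-04 -9.99999729e-01  6.44406167e-04]]
```

Emit:
play_rows(steps=[0.085,0.0005,0.02,0.001,0,0,0,0.085,0,0.025,0,0,0,0,0.085,0,0.025,0,0,0,0,0.085,0,0.025,0,0,0,0,0.085,0,0.02,0,0,0,0,0.085,0,0.015,0,0,0,0,0.085,0,0.01,0,0,0,0,0.085,0,0,0,0,0,0,0.085,0,0,0,0,0,0])

```text
time: 2.32
position: [0.4586, 0.3123, 0.0115]
eef_rot: [-1.558, 0.23, -0.23]
wrist_force: [-0.2, 0.1, -0.3]
width: 0.085
```

```bash
python3 w.py pics/w2.png
```

```text
2.3167 [0.4586 0.3123 0.0115] [-0.2303  0.0997 -0.3316] 0.08496598518119426
[[ 0.9574 -0.0001  0.2889]
 [-0.2889  0.0005  0.9574]
 [-0.0003 -1.      0.0004]]
```

View pics/w2.png

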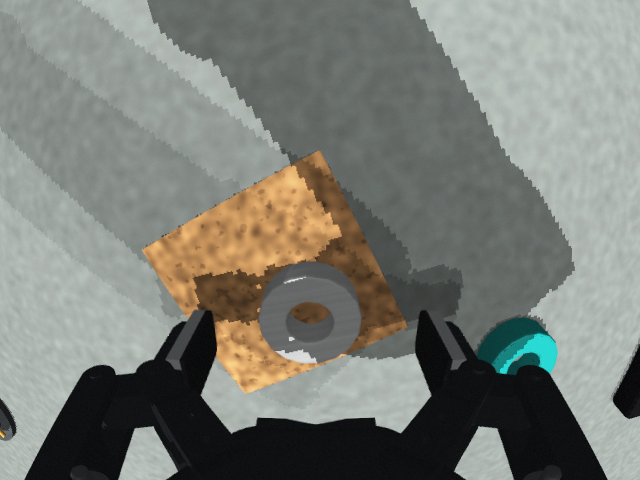

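The ring sits between the pads, with its top face centred near (310,318). I'll compute the offset.

Run:
```python
from h import *
np.set_printoptions(precision=4,suppress=True)
o=r.get_obs();c=r.camera("wrist");i=c["pixels"]
cv2.imwrite("pics/w2c.png",cv2.resize(i[250:370,240:390],None,fx=5,fy=5))
for p in([310,318],[310,322]):print(o["position"],won(c,[p],o,.018),toolshift([*won(c,[p],o,.018)[0,:2],.0]))
th=np.linspace(0,2*np.pi,60);P=np.c_[.4586+.0225*np.cos(th),.3123+.0225*np.sin(th),th*0+.018]
q=wproj(c,P,o);print(q.min(0),q.max(0))
```

```text
[0.4593 0.3123 0.0122] [[0.459  0.3119 0.018 ]] [-0.0005  0.0125 -0.0007]
[0.4593 0.3123 0.0122] [[0.4609 0.3113 0.018 ]] [ 0.0015  0.0125 -0.0007]
[258.3267 268.702 ] [363.1628 358.8598]
```

View pics/w2c.png

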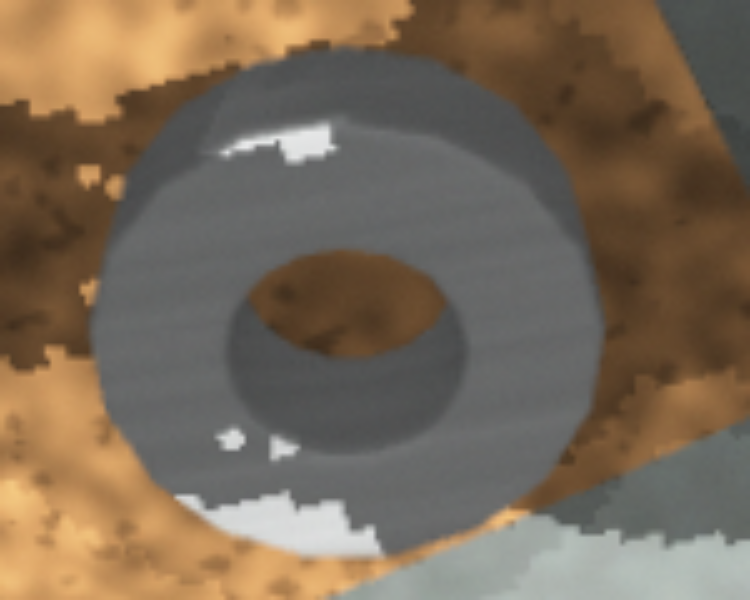

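Ratio of the bore to the outer diameter is 240/510, so the bore is about 20 mm. The ring is about 1–2 mm ahead in tool x. I'll descend and close.

Emit:
play_rows(steps=[0.085,0.001,0.005,0,0,0,0,0.085,0,0.005,0,0,0,0,0.085,0,0,0,0,0,0,0,0,0,0,0,0,0,0,0,0,0,0,0,0,0,0,0,0,0,0,0,0,0,0,0,0,0,0,0,0,0,0,0,0,0,0,0,0,0,0,0,0,0,0,0,0,0,0,0])

```text
time: 3.25
position: [0.4603, 0.3109, 0.002]
eef_rot: [-1.558, 0.231, -0.232]
wrist_force: [-1.5, -0.1, 5.5]
width: 0.0425
```

```bash
python3 w.py pics/w3.png
```

```text
3.25 [0.4603 0.3109 0.002 ] [-1.5313 -0.0957  5.4766] 0.042518331264950034
[[ 0.9569  0.0005  0.2906]
 [-0.2906  0.0005  0.9569]
 [ 0.0004 -1.      0.0006]]
```

View pics/w3.png

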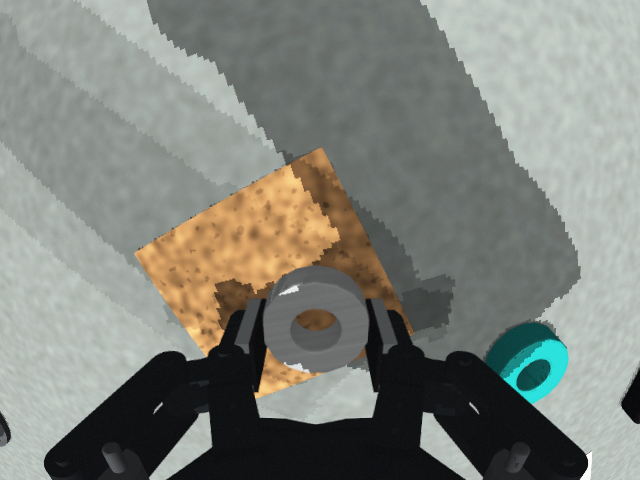

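Gripped with 5.5 N up, so the tips may be touching the mat. I'll regrip 3 mm higher so that the tips stay clear of the sleeve.

Emit:
play_rows(steps=[0.06,0,0,0,0,0,0,0.06,0,0,0,0,0,0,0.06,0,-0.003,0,0,0,0,0.06,0,0,0,0,0,0,0,0,0,0,0,0,0,0,0,0,0,0,0,0,0,0,0,0,0,0,0,0,0,0,0,0,0,0,0,0,0,0,0,0,0,0,0,0,0,0,0,0])

```text
time: 4.13
position: [0.4602, 0.311, 0.005]
eef_rot: [-1.558, 0.231, -0.232]
wrist_force: [-0.6, -1.0, 5.1]
width: 0.0423
```

```bash
python3 w.py pics/w4.png
```

```text
4.1333 [0.4602 0.311  0.005 ] [-0.6052 -0.9518  5.1096] 0.042257031753094275
[[ 0.9568  0.0003  0.2906]
 [-0.2906  0.0005  0.9568]
 [ 0.0001 -1.      0.0005]]
```

Same force, so it came from the pads swinging rather than from the tips. Ring underside = TCP z − 5 mm. Lifting.

Emit:
play_rows(steps=[0,0,-0.01,0,0,0,0,0,0,-0.02,0,0,0,0,0,0,-0.03,0,0,0,0,0,0,-0.03,0,0,0,0,0,0,-0.03,0,0,0,0,0,0,-0.03,0,0,0,0,0,0,-0.02,0,0,0,0,0,0,0,0,0,0,0,0,0,0,0,0,0,0])

```text
time: 4.93
position: [0.4605, 0.3112, 0.1758]
eef_rot: [-1.556, 0.23, -0.233]
wrist_force: [-0.0, 0.1, -1.0]
width: 0.042
```

```bash
python3 w.py pics/w5.png; python3 -c "
from h import *
print(toolshift([.491,-.0005,.17]));print(r.get_obs()['wrist_force'])"
```

```text
4.9333 [0.4605 0.3112 0.1758] [-0.0346  0.1344 -1.0346] 0.04199696720993304
[[ 0.9569  0.0022  0.2904]
 [-0.2904  0.002   0.9569]
 [ 0.0016 -1.      0.0026]]
[ 0.12036898  0.00422119 -0.28848353]
[-0.57675609 -0.64543535 -0.38066162]
```

View pics/w5.png

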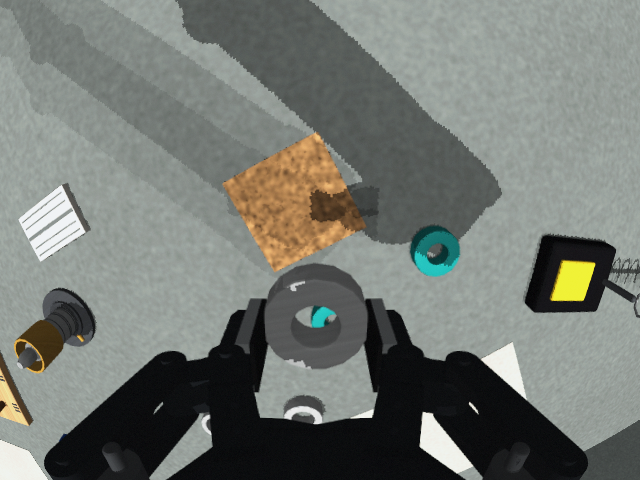

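The ring is held level. I'll move so that the gauge sits about 60 mm behind the ring in the wrist view, to measure its axis.

Emit:
play_rows(steps=[0,0.018,0,-0.029,0,0,0,0,0.018,0,-0.029,0,0,0,0,0.018,0,-0.029,0,0,0,0,0.018,0,-0.029,0,0,0,0,0.018,0,-0.029,0,0,0,0,0.018,0,-0.029,0,0,0,0,0.018,0,-0.029,0,0,0,0,0.018,0,-0.029,0,0,0,0,0.018,0,-0.029,0,0,0,0,0.018,0,-0.029,0,0,0])

```text
time: 5.82
position: [0.5467, -0.0206, 0.1724]
eef_rot: [-1.559, 0.234, -0.228]
wrist_force: [1.3, -0.1, -1.5]
width: 0.0425
```

Emit:
play_rows(steps=[0,0,0,0,0,0,0,0,0,0,0,0,0,0,0,0,0,0,0,0,0])

```text
time: 6.07
position: [0.5468, -0.0186, 0.1727]
eef_rot: [-1.559, 0.234, -0.229]
wrist_force: [-0.2, 0.7, -0.7]
width: 0.0422
```

```bash
python3 w.py pics/w6.png; python3 -c "
from h import *
print(toolshift([.491,-.0005,.17]));o=r.get_obs();c=r.camera('wrist');print(wproj(c,[[.491,-.0005,.104],[.491,-.0005,.006],[.491,-.0005,.09]],o))"
```

```text
6.0667 [ 0.5468 -0.0186  0.1727] [-0.1928  0.7415 -0.7105] 0.042246732485451854
[[ 0.9568 -0.0032  0.2906]
 [-0.2906  0.0003  0.9568]
 [-0.0032 -1.     -0.0006]]
[-0.05855942  0.00312441  0.0002437 ]
[[312.66079655 159.93196349]
 [313.52777111 147.51843753]
 [312.82960384 157.50772466]]
```

View pics/w6.png

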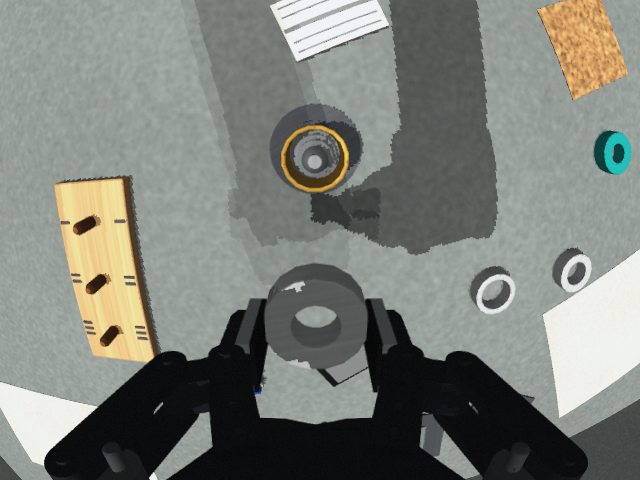

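The gauge is seen almost from straight above: tip at (315,161), brass rim around (316,158), foot around (316,150). I'll measure them, along with the held ring.

Run:
```python
from h import *
np.set_printoptions(precision=4,suppress=True)
o=r.get_obs();c=r.camera("wrist");i=c["pixels"];h=cv2.cvtColor(i,cv2.COLOR_BGR2HSV)
def big(m,x,y,w,hh):
    k=np.zeros(m.shape,np.uint8);k[y:y+hh,x:x+w]=m[y:y+hh,x:x+w]*255
    cs,_=cv2.findContours(k,cv2.RETR_EXTERNAL,cv2.CHAIN_APPROX_NONE);return max(cs,key=cv2.contourArea)
b=big((h[...,1]>110)&(h[...,0]<30),270,110,100,95);e=cv2.fitEllipse(cv2.convexHull(b));print("rim",e)
tip=big((h[...,1]<60)&(h[...,2]>130),303,150,24,24);et=cv2.minEnclosingCircle(tip);print("tip",et)
Rw=R.from_rotvec(o["eef_rot"])
for z in(.084,.09,.096):
    p=won(c,e[0],o,z)[0]; print("rim",z,p,"tool",Rw.inv().apply(p-o["position"]), "OD mm",e[1][1]/c["mtx"][0,0]*(o["position"][2]+.1436-z)*1e3)
for z in(.1,.104,.112):print("tip",z,won(c,et[0],o,z))
cv2.imwrite("pics/w6a.png",cv2.resize(i[95:205,260:370],None,fx=5,fy=5))
cv2.imwrite("pics/w6b.png",cv2.resize(i[255:380,245:390],None,fx=5,fy=5))
th=np.linspace(0,2*np.pi,90)
for rad in(.0225,.01):
  P=Rw.apply(np.c_[rad*np.cos(th),th*0-.013,rad*np.sin(th)])+o["position"];q=wproj(c,P,o);print("pred ring bbox",rad,q.min(0),q.max(0))
  P=Rw.apply(np.c_[rad*np.cos(th)+.001,th*0-.013,rad*np.sin(th)])+o["position"];q=wproj(c,P,o);print("x+1mm",rad,q.min(0),q.max(0))
```

```text
rim ((312.5104064941406, 157.87303161621094), (67.75926208496094, 68.45429992675781), 83.23393249511719)
tip ((312.0779724121094, 161.37156677246094), 6.950596332550049)
rim 0.084 [ 0.492  -0.0007  0.084 ] tool [-0.0575  0.0894  0.    ] OD mm 42.89312693027312
rim 0.09 [ 0.4914 -0.0005  0.09  ] tool [-0.0581  0.0834  0.0001] OD mm 41.787980478468704
rim 0.096 [ 0.4908 -0.0002  0.096 ] tool [-0.0587  0.0774  0.0001] OD mm 40.68283402666429
tip 0.1 [[ 0.4924 -0.0009  0.1   ]]
tip 0.104 [[ 0.492  -0.0008  0.104 ]]
tip 0.112 [[ 0.4911 -0.0005  0.112 ]]
pred ring bbox 0.0225 [256.6338 277.5657] [365.6531 369.6623]
x+1mm 0.0225 [256.8088 279.9198] [365.5056 371.3949]
pred ring bbox 0.01 [286.7618 305.9803] [335.3958 346.8883]
x+1mm 0.01 [286.8492 308.1602] [335.3372 348.7878]
```

View pics/w6a.png

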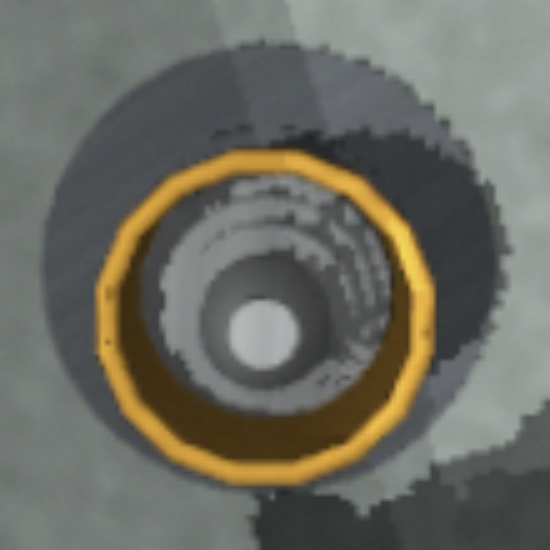

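View pics/w6b.png

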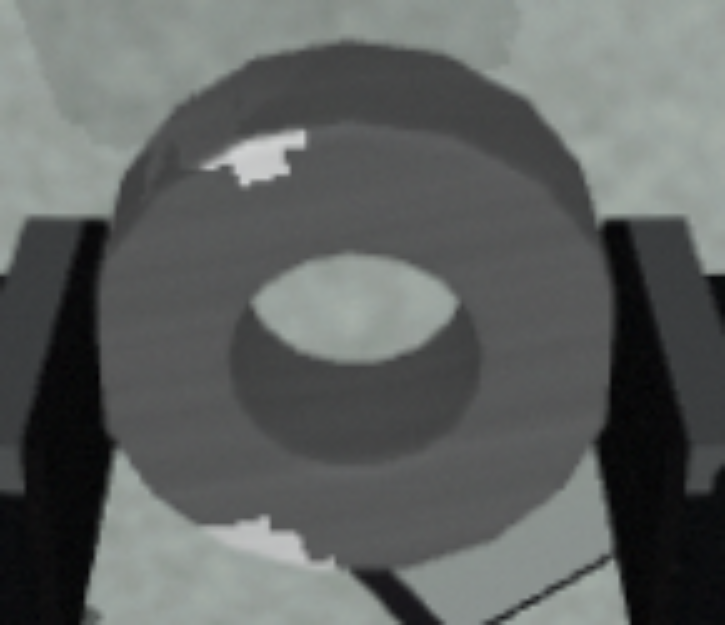

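The held ring and the finger midline appear about 5 px right of prediction, so the wrist calibration has a lateral bias of about 2 mm. I'll re-measure now that the arm has settled, and cross-check with the top and side cameras.

```bash
cat > g.py <<'E'
from h import *
np.set_printoptions(precision=4,suppress=True)
def big(m,x,y,w,hh):
    k=np.zeros(m.shape,np.uint8);k[y:y+hh,x:x+w]=m[y:y+hh,x:x+w]*255
    cs,_=cv2.findContours(k,cv2.RETR_EXTERNAL,cv2.CHAIN_APPROX_NONE);return max(cs,key=cv2.contourArea)
E
python3 - <<'E'
from g import *
for k in range(3):
    o=r.get_obs();c=r.camera("wrist");i=c["pixels"];h=cv2.cvtColor(i,cv2.COLOR_BGR2HSV)
    b=big((h[...,1]>110)&(h[...,0]<30),270,110,100,95);e=cv2.fitEllipse(cv2.convexHull(b))
    tip=big((h[...,1]<60)&(h[...,2]>130),303,150,24,24);et=cv2.minEnclosingCircle(tip)
    Rw=R.from_rotvec(o["eef_rot"]);f=lambda uv,z:Rw.inv().apply(won(c,uv,o,z)[0]-o["position"])
    print(o["position"],e[0],et[0],"rim",f(e[0],.088),"tip",f(et[0],.104),won(c,e[0],o,.088),won(c,et[0],o,.104))
S=r.camera("side");T=r.camera("top");cv2.imwrite("pics/s6.png",S["pixels"]);cv2.imwrite("pics/t6.png",T["pixels"])
cv2.imwrite("pics/s6c.png",cv2.resize(S["pixels"][90:260,280:480],None,fx=4,fy=3.5,interpolation=cv2.INTER_CUBIC))
E
```

```text
[ 0.5474 -0.0173  0.1735] (312.4740905761719, 157.5513916015625) (311.8432922363281, 160.76866149902344) rim [-0.058   0.0856  0.    ] tip [-0.0578  0.0696 -0.0002] [[ 0.4917 -0.0005  0.088 ]] [[ 0.4918 -0.0008  0.104 ]]
[ 0.5476 -0.0174  0.1738] (312.5391540527344, 157.111572265625) (312.0, 160.38888549804688) rim [-0.0583  0.0859  0.0001] tip [-0.058   0.0699 -0.0001] [[ 0.4917 -0.0005  0.088 ]] [[ 0.4919 -0.0008  0.104 ]]
[ 0.5477 -0.0176  0.174 ] (312.7261962890625, 156.696044921875) (312.2425842285156, 159.9158477783203) rim [-0.0585  0.086   0.0002] tip [-0.0583  0.07    0.    ] [[ 0.4917 -0.0005  0.088 ]] [[ 0.4919 -0.0008  0.104 ]]
```

View pics/s6c.png

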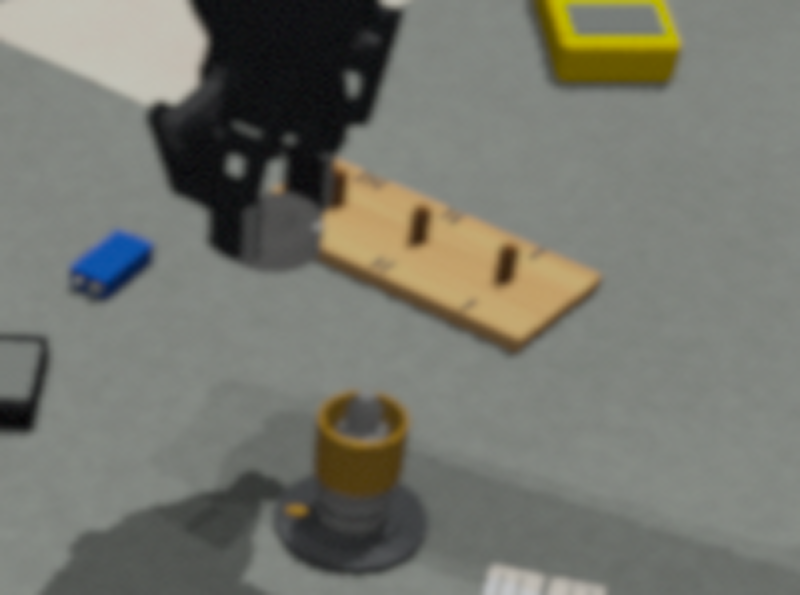

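The wrist puts the gauge at y ≈ -0.0025 after correction and the top camera at ≈ -0.0003. To settle it, I'll lower beside the gauge, still 58 mm off, so that the ring and rim are at nearly the same depth.

Emit:
play_rows(steps=[0,0,0.02,0,0,0,0,0,0,0.02,0,0,0,0,0,0,0.02,0,0,0,0,0,0,0,0,0,0,0,0,0,0,0,0,0,0,0,0,0,0,0,0,0])

```text
time: 6.97
position: [0.5488, -0.019, 0.1153]
eef_rot: [-1.558, 0.23, -0.233]
wrist_force: [1.0, -0.3, -0.5]
width: 0.0419
```

```bash
cat > m.py <<'E'
from g import *
import sys
for k in range(2):
    o=r.get_obs();c=r.camera("wrist");i=c["pixels"];h=cv2.cvtColor(i,cv2.COLOR_BGR2HSV)
    b=big((h[...,1]>110)&(h[...,0]<30),230,20,180,230);e=cv2.fitEllipse(cv2.convexHull(b))
    x,y=map(int,e[0]);tip=big((h[...,1]<60)&(h[...,2]>130),x-15,y-15,30,36);et=cv2.minEnclosingCircle(tip)
    Rw=R.from_rotvec(o["eef_rot"]);f=lambda uv,z:Rw.inv().apply(won(c,uv,o,z)[0]-o["position"])
    print(o["time"],o["position"],o["wrist_force"],e,et,"rim",f(e[0],.088),"tip",f(et[0],.104),won(c,e[0],o,.088),won(c,et[0],o,.104))
cv2.imwrite(sys.argv[1],i)
E
python3 m.py pics/w7.png
```

```text
6.9667 [ 0.5488 -0.019   0.1153] [ 0.9928 -0.2556 -0.4552] ((313.56396484375, 165.6870880126953), (89.30036926269531, 90.6054916381836), 86.00148010253906) ((313.0989990234375, 171.74256896972656), 9.655908584594727) rim [-0.0603  0.0272  0.001 ] tip [-0.0597  0.0112  0.0009] [[ 0.4915 -0.0005  0.088 ]] [[ 0.492  -0.0008  0.104 ]]
7.0167 [ 0.5492 -0.019   0.1157] [ 0.5196 -0.5417 -0.5846] ((313.3834228515625, 164.92022705078125), (89.24813079833984, 90.37432098388672), 86.76696014404297) ((313.0671691894531, 170.70895385742188), 9.647597312927246) rim [-0.0606  0.0276  0.0009] tip [-0.0601  0.0116  0.0008] [[ 0.4915 -0.0006  0.088 ]] [[ 0.4919 -0.0008  0.104 ]]
```

View pics/w7.png

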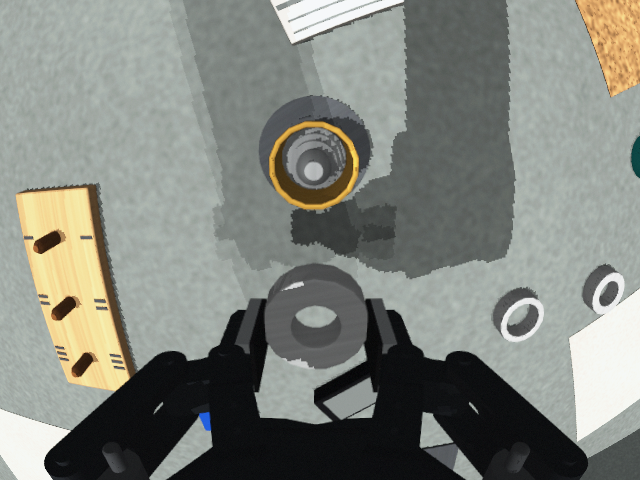

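The wrist estimate does not change with height, so its bias is a constant shift of about 2 mm. Relative to the held ring, the gauge is at tool (-60.5, -1.0) mm. I'll rise, move over it, then look down the bore.

Emit:
play_rows(steps=[0,0,-0.015,0,0,0,0,0,-0.015,0,-0.0003,0,0,0,0,-0.015,0,-0.0003,0,0,0,0,-0.015,0,-0.0002,0,0,0,0,-0.015,0,0,0,0,0,0,0,0,0,0,0,0,0,0,0,0,0,0,0,0,0,0,0,0,0,0])

```text
time: 7.73
position: [0.4918, -0.0025, 0.1303]
eef_rot: [-1.558, 0.229, -0.234]
wrist_force: [-0.7, 0.6, -0.4]
width: 0.0421
```

```bash
python3 w.py pics/w8.png
```

```text
7.7333 [ 0.4918 -0.0025  0.1303] [-0.7268  0.5644 -0.4286] 0.04206339074996521
[[ 0.9569  0.0029  0.2905]
 [-0.2905  0.0003  0.9569]
 [ 0.0027 -1.      0.0011]]
```

View pics/w8.png

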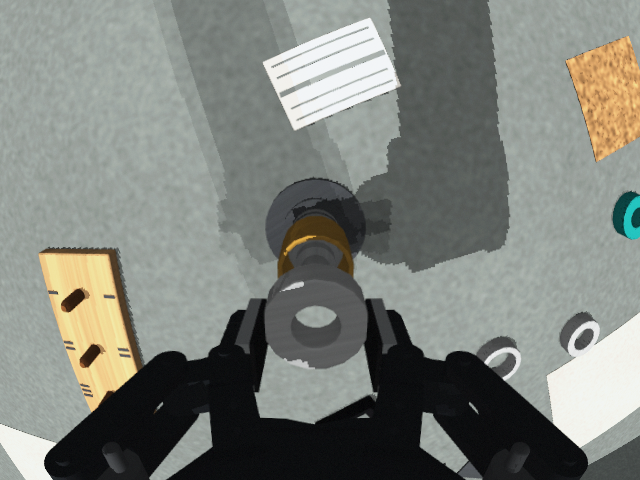

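The sleeve and ring line up at x ≈ 316. I'll descend so that the tip enters the bore.

Emit:
play_rows(steps=[0,0,0.01,0,0,0,0,0,0,0.01,0,0,0,0,0,0,0.004,0,0,0,0,0,0,0.002,0,0,0,0,0,0,0,0,0,0,0,0,0,0,0,0,0,0])

```text
time: 8.28
position: [0.4903, -0.0025, 0.103]
eef_rot: [-1.559, 0.232, -0.231]
wrist_force: [-0.1, 0.6, -0.2]
width: 0.0419
```

```bash
python3 w.py pics/w9.png; python3 -c "
import cv2;i=cv2.imread('pics/w9.png');cv2.imwrite('pics/w9c.png',cv2.resize(i[215:385,235:400],None,fx=4,fy=3.5))"
```

```text
8.2833 [ 0.4903 -0.0025  0.103 ] [-0.0807  0.5849 -0.2299] 0.041925948722901736
[[ 0.9568 -0.0005  0.2906]
 [-0.2906 -0.0002  0.9568]
 [-0.0004 -1.     -0.0003]]
```

View pics/w9c.png

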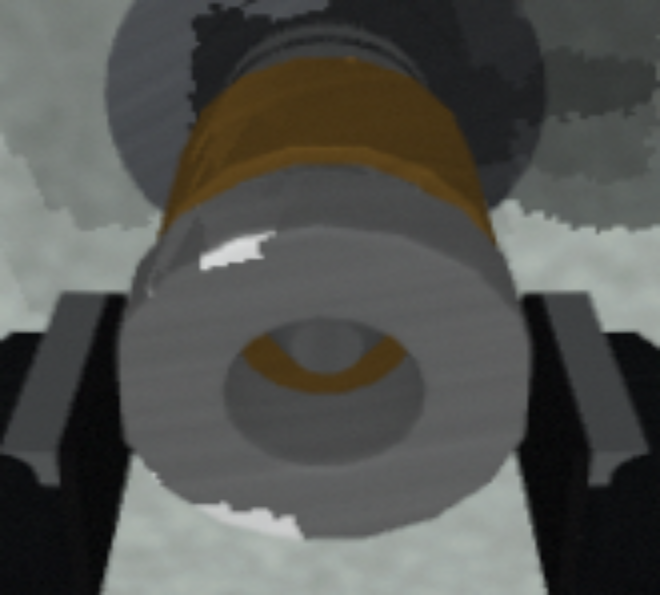

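Run:
```python
from g import *
o=r.get_obs();c=r.camera("wrist");print(o["position"],o["wrist_force"])
th=np.linspace(0,2*np.pi,90);Rw=R.from_rotvec(o["eef_rot"])
for z in(.1,.104,.108):
  for dx in (-.001,0,.001):
    P=Rw.apply(np.c_[.004*np.cos(th)+dx,th*0-(z-o["position"][2]),.004*np.sin(th)-.0+.002])+o["position"];q=wproj(c,P,o);print(z,dx,q.min(0),q.max(0))
i=c["pixels"];cv2.imwrite("pics/w9d.png",cv2.resize(i[290:355,280:350],None,fx=9,fy=9,interpolation=cv2.INTER_CUBIC))
```

```text
[ 0.4906 -0.0024  0.1033] [-0.5252 -0.3396 -1.1224]
0.1 -0.001 [306.9652 298.212 ] [324.791  313.7581]
0.1 0 [306.9882 300.1949] [324.7682 315.6516]
0.1 0.001 [307.0113 302.1666] [324.7453 317.5339]
0.104 -0.001 [306.7813 302.4564] [324.9994 318.2302]
0.104 0 [306.8056 304.4701] [324.9751 320.1493]
0.104 0.001 [306.8301 306.4719] [324.9509 322.0566]
0.108 -0.001 [306.5899 306.8894] [325.2162 322.8916]
0.108 0 [306.6158 308.9341] [325.1904 324.8361]
0.108 0.001 [306.6417 310.9662] [325.1646 326.7682]
```

View pics/w9d.png

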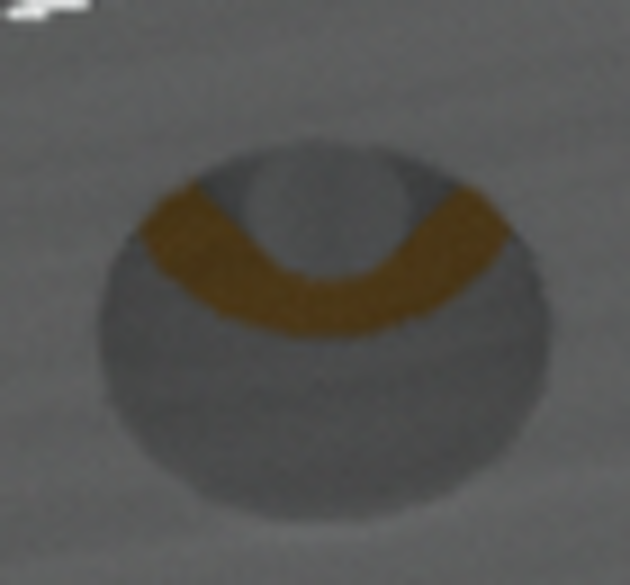

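The tip centre is at (316.5), the bore centre at 316.1, and x is within about 1 mm. The ring underside is at about z = 0.098. I'll creep down.

Emit:
play_rows(steps=[0,0,0.002,0,0,0,0,0,0,0.002,0,0,0,0,0,0,0.001,0,0,0,0,0,0,0.001,0,0,0,0,0,0,0,0,0,0,0])

```text
time: 8.8
position: [0.4902, -0.0024, 0.0971]
eef_rot: [-1.558, 0.232, -0.231]
wrist_force: [-0.4, -0.5, -0.3]
width: 0.0421
```

Emit:
play_rows(steps=[0,0,0.001,0,0,0,0,0,0,0.001,0,0,0,0])

```text
time: 8.97
position: [0.4904, -0.0023, 0.0953]
eef_rot: [-1.558, 0.231, -0.231]
wrist_force: [-0.1, -0.5, -0.4]
width: 0.0422
```

Emit:
play_rows(steps=[0,0,0.001,0,0,0,0])

```text
time: 9.05
position: [0.4904, -0.0023, 0.0942]
eef_rot: [-1.558, 0.231, -0.231]
wrist_force: [0.2, 0.3, -0.6]
width: 0.0419
```

Emit:
play_rows(steps=[0,0,0.001,0,0,0,0])

```text
time: 9.13
position: [0.4904, -0.0023, 0.0932]
eef_rot: [-1.558, 0.231, -0.231]
wrist_force: [0.0, 0.4, 0.0]
width: 0.0418
```

Emit:
play_rows(steps=[0,0,0.001,0,0,0,0])

```text
time: 9.22
position: [0.4904, -0.0024, 0.0922]
eef_rot: [-1.558, 0.231, -0.231]
wrist_force: [0.3, -0.3, -0.0]
width: 0.0421
```

Emit:
play_rows(steps=[0,0,0.001,0,0,0,0])

```text
time: 9.3
position: [0.4903, -0.0023, 0.0912]
eef_rot: [-1.558, 0.231, -0.231]
wrist_force: [-0.7, -0.3, -1.2]
width: 0.0419
```

Emit:
play_rows(steps=[0,0,0.001,0,0,0,0])

```text
time: 9.38
position: [0.4904, -0.0023, 0.0902]
eef_rot: [-1.558, 0.231, -0.231]
wrist_force: [-0.1, -0.0, 0.1]
width: 0.0419
```

```bash
python3 w.py pics/w10.png; python3 -c "
import cv2;i=cv2.imread('pics/w10.png');cv2.imwrite('pics/w10c.png',cv2.resize(i[215:385,235:400],None,fx=4,fy=3.5))"
```

```text
9.3833 [ 0.4904 -0.0023  0.0902] [-0.0512 -0.0444  0.1419] 0.041922206865874515
[[ 0.9569  0.      0.2905]
 [-0.2905  0.0001  0.9569]
 [ 0.     -1.      0.0001]]
```

View pics/w10c.png

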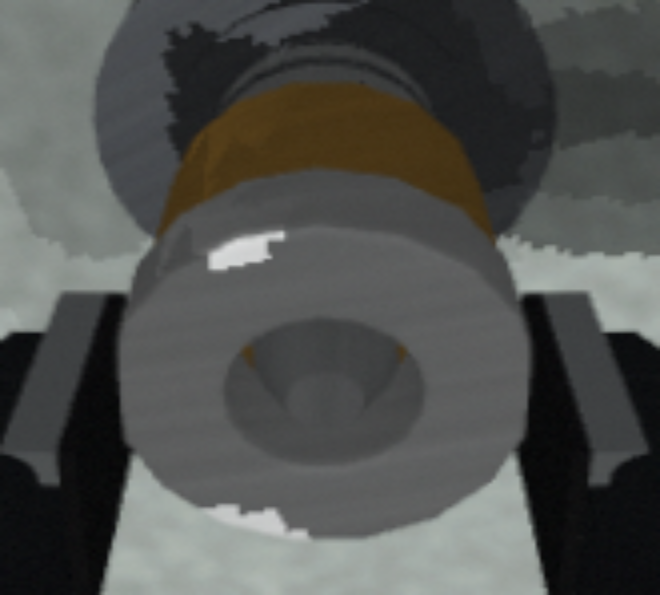

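Emit:
play_rows(steps=[0,0.0004,0.001,0,0,0,0])

```text
time: 9.52
position: [0.4905, -0.0024, 0.0894]
eef_rot: [-1.558, 0.232, -0.231]
wrist_force: [-1.0, -0.8, 3.4]
width: 0.0423
```

Emit:
play_rows(steps=[0,0,0.001,0,0,0,0])

```text
time: 9.6
position: [0.4905, -0.0023, 0.0884]
eef_rot: [-1.558, 0.232, -0.231]
wrist_force: [-0.2, 0.7, 3.0]
width: 0.0422
```

Emit:
play_rows(steps=[0,0,0.0007,0,0,0,0])

```text
time: 9.68
position: [0.4905, -0.0024, 0.0876]
eef_rot: [-1.558, 0.232, -0.231]
wrist_force: [-1.3, -0.4, 2.7]
width: 0.0419
```

Emit:
play_rows(steps=[0,0,0.0007,0,0,0,0])

```text
time: 9.77
position: [0.4905, -0.0023, 0.0869]
eef_rot: [-1.558, 0.232, -0.231]
wrist_force: [-2.2, 0.7, 3.2]
width: 0.0418
```

Emit:
play_rows(steps=[0,0,0.0007,0,0,0,0])

```text
time: 9.85
position: [0.4905, -0.0023, 0.0862]
eef_rot: [-1.558, 0.232, -0.231]
wrist_force: [-2.3, 0.8, 2.8]
width: 0.0419
```

Contact with the sleeve (~3 N) at an underside of ~0.085. There is a slight −x side force, so I'll ease back 0.4 mm and continue.

Emit:
play_rows(steps=[0,-0.0004,0.0005,0,0,0,0])

```text
time: 9.93
position: [0.4905, -0.0023, 0.0857]
eef_rot: [-1.558, 0.231, -0.232]
wrist_force: [-2.0, 0.4, 2.7]
width: 0.0425
```

Emit:
play_rows(steps=[0,0,0.0005,0,0,0,0])

```text
time: 10.02
position: [0.4905, -0.0023, 0.0852]
eef_rot: [-1.558, 0.231, -0.232]
wrist_force: [-1.8, 0.5, 3.7]
width: 0.0421
```

Emit:
play_rows(steps=[0,0,0.0005,0,0,0,0])

```text
time: 10.1
position: [0.4904, -0.0023, 0.0847]
eef_rot: [-1.558, 0.231, -0.232]
wrist_force: [-1.1, 1.3, 3.4]
width: 0.0424
```

Emit:
play_rows(steps=[0,0,0.0005,0,0,0,0])

```text
time: 10.18
position: [0.4904, -0.0023, 0.0842]
eef_rot: [-1.558, 0.231, -0.231]
wrist_force: [-2.1, 0.9, 3.0]
width: 0.0421
```

Emit:
play_rows(steps=[0,0,0.0004,0,0,0,0])

```text
time: 10.27
position: [0.4904, -0.0023, 0.0838]
eef_rot: [-1.558, 0.231, -0.231]
wrist_force: [-1.8, 0.2, 4.3]
width: 0.0418
```

Emit:
play_rows(steps=[0,0,0.0004,0,0,0,0])

```text
time: 10.35
position: [0.4905, -0.0023, 0.0835]
eef_rot: [-1.558, 0.231, -0.231]
wrist_force: [-2.3, 0.4, 4.2]
width: 0.0423
```

Emit:
play_rows(steps=[0,-0.0003,0.0004,0,0,0,0])

```text
time: 10.43
position: [0.4905, -0.0023, 0.0833]
eef_rot: [-1.558, 0.231, -0.232]
wrist_force: [-1.7, 0.2, 6.5]
width: 0.0423
```

Emit:
play_rows(steps=[0,0,0.0004,0,0,0,0])

```text
time: 10.52
position: [0.4907, -0.0023, 0.0831]
eef_rot: [-1.558, 0.23, -0.232]
wrist_force: [-0.6, -0.5, 6.4]
width: 0.0418
```

Emit:
play_rows(steps=[0,0,0.0004,0,0,0,0])

```text
time: 10.6
position: [0.4909, -0.0024, 0.0828]
eef_rot: [-1.558, 0.23, -0.233]
wrist_force: [-1.4, 0.4, 8.3]
width: 0.0422
```

Emit:
play_rows(steps=[0,0,0.0003,0,0,0,0])

```text
time: 10.68
position: [0.491, -0.0024, 0.0826]
eef_rot: [-1.558, 0.23, -0.233]
wrist_force: [-2.2, -0.2, 7.4]
width: 0.0424
```

Emit:
play_rows(steps=[0,0,0.0003,0,0,0,0])

```text
time: 10.77
position: [0.4912, -0.0025, 0.0825]
eef_rot: [-1.558, 0.23, -0.233]
wrist_force: [-1.1, 0.1, 8.4]
width: 0.0422
```

Emit:
play_rows(steps=[0,0,0.0003,0,0,0,0])

```text
time: 10.85
position: [0.4913, -0.0024, 0.0823]
eef_rot: [-1.558, 0.23, -0.233]
wrist_force: [-1.6, 0.0, 10.2]
width: 0.0423
```

The step is felt at an underside of ~0.0775, and the ring is being centred towards +x by the flank. I'll follow it in x and watch the force.

Emit:
play_rows(steps=[0,0.0004,0,0,0,0,0])

```text
time: 10.93
position: [0.4915, -0.0025, 0.0823]
eef_rot: [-1.558, 0.23, -0.233]
wrist_force: [-2.5, -0.7, 9.0]
width: 0.0418
```

Emit:
play_rows(steps=[0,0.0004,0,0,0,0,0])

```text
time: 11.02
position: [0.4915, -0.0025, 0.0822]
eef_rot: [-1.558, 0.23, -0.232]
wrist_force: [-3.3, 0.0, 10.5]
width: 0.0421
```

Emit:
play_rows(steps=[0,0,0,0,0,0,0])

```text
time: 11.1
position: [0.4916, -0.0025, 0.0822]
eef_rot: [-1.558, 0.23, -0.232]
wrist_force: [-2.2, 0.3, 9.6]
width: 0.0418
```

Emit:
play_rows(steps=[0,0,0.0003,0,0,0,0])

```text
time: 11.18
position: [0.4916, -0.0025, 0.0821]
eef_rot: [-1.558, 0.23, -0.232]
wrist_force: [-3.3, 0.9, 11.6]
width: 0.042
```

Emit:
play_rows(steps=[0,0,0,0,0,0,0])

```text
time: 11.27
position: [0.4916, -0.0025, 0.0821]
eef_rot: [-1.558, 0.23, -0.232]
wrist_force: [-2.7, 0.5, 11.0]
width: 0.0417
```

Steady at ~11 N and stopped. An underside of 0.0771 implies a clamping shift of −2.9 mm, a sleeve start of about 2 mm and a reading of about 10 mm, all consistent with step 1. I'll hold and look.

Emit:
play_rows(steps=[0,0,0,0,0,0,0,0,0,0,0,0,0,0,0,0,0,0,0,0,0,0,0,0,0,0,0,0])

```text
time: 11.6
position: [0.4916, -0.0025, 0.0821]
eef_rot: [-1.558, 0.23, -0.232]
wrist_force: [-2.1, 1.1, 11.0]
width: 0.0418
```

```bash
python3 w.py pics/w11.png; python3 -c "
import cv2,numpy as np;from h import *
i=cv2.imread('pics/w11.png');a=cv2.resize(i[215:385,235:400],(500,500))
s=r.camera('side')['pixels'];b=cv2.resize(s[170:260,320:420],(300,500),interpolation=cv2.INTER_CUBIC);cv2.imwrite('pics/w11c.png',np.hstack([a,b]))"
```

```text
11.6 [ 0.4916 -0.0025  0.0821] [-2.1165  1.0749 10.9757] 0.041763380892750834
[[ 0.9568  0.0014  0.2907]
 [-0.2907  0.0005  0.9568]
 [ 0.0012 -1.      0.0009]]
```

View pics/w11c.png

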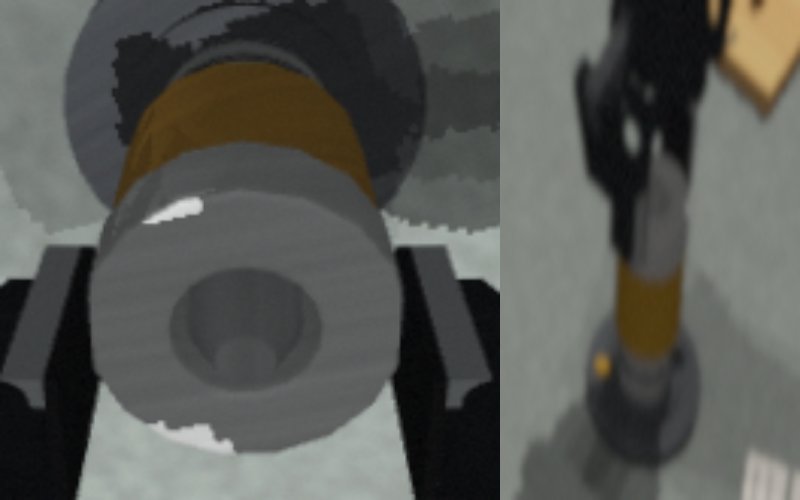

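Mandrel and bore are concentric and the push was held at ~11 N for over 0.5 s, so the reading is step 1. Lifting straight off.

Emit:
play_rows(steps=[0,0,-0.001,0,0,0,0,0,0,-0.003,0,0,0,0,0,0,-0.005,0,0,0,0,0,0,-0.01,0,0,0,0,0,0,-0.015,0,0,0,0,0,0,-0.02,0,0,0,0,0,0,-0.02,0,0,0,0,0,0,0,0,0,0,0,0,0,0,0,0,0,0])

```text
time: 12.45
position: [0.4919, -0.0024, 0.1565]
eef_rot: [-1.557, 0.229, -0.234]
wrist_force: [0.3, 0.1, -0.7]
width: 0.0422
```

```bash
python3 w.py pics/w12.png; python3 -c "
from h import *
print(toolshift([.484,-.2235,.15]))"
```

```text
12.45 [ 0.4919 -0.0024  0.1565] [ 0.3125  0.085  -0.7101] 0.04215567359232578
[[ 0.9569  0.0034  0.2905]
 [-0.2905  0.0007  0.9569]
 [ 0.003  -1.      0.0017]]
[ 0.0575951   0.00525421 -0.21353857]
```

View pics/w12.png

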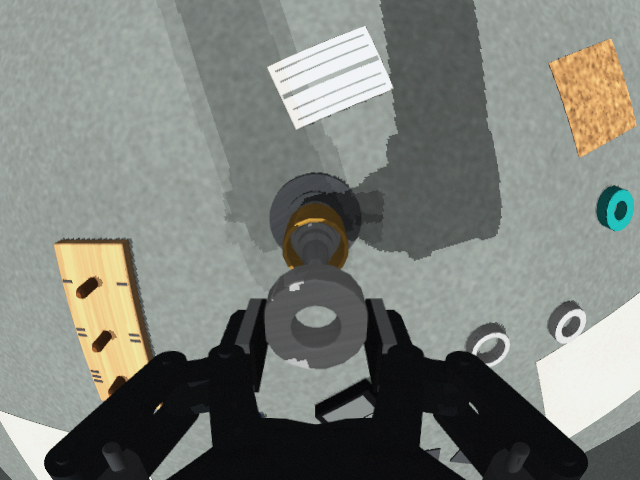

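The ring is off and the sleeve stayed down. Moving over the board with dowel 1 (one notch) ~50 mm behind, to measure it.

Emit:
play_rows(steps=[0,0.011,0,-0.0213,0,0,0,0,0.011,0,-0.0213,0,0,0,0,0.011,0,-0.0213,0,0,0,0,0.011,0,-0.0213,0,0,0,0,0.011,0,-0.0213,0,0,0,0,0.011,0,-0.0213,0,0,0,0,0.011,0,-0.0213,0,0,0,0,0.011,0,-0.0213,0,0,0,0,0.011,0,-0.0213,0,0,0,0,0.011,0,-0.0213,0,0,0])

```text
time: 13.33
position: [0.5334, -0.239, 0.1535]
eef_rot: [-1.558, 0.234, -0.229]
wrist_force: [-0.5, 0.5, -1.1]
width: 0.0418
```

Emit:
play_rows(steps=[0,0,0,0,0,0,0,0,0,0,0,0,0,0,0,0,0,0,0,0,0,0,0,0,0,0,0,0])

```text
time: 13.67
position: [0.5339, -0.2365, 0.1541]
eef_rot: [-1.557, 0.231, -0.229]
wrist_force: [-0.6, 0.1, -0.3]
width: 0.0414
```

```bash
python3 w.py pics/w13.png; python3 -c "
from h import *
print(toolshift([.484,-.2235,.15]));o=r.get_obs();c=r.camera('wrist');print(wproj(c,[[.484,-.2235,.042],[.484,-.2235,.014]],o))"
```

```text
13.6667 [ 0.5339 -0.2365  0.1541] [-0.5661  0.1291 -0.273 ] 0.04144873020344477
[[ 0.9574 -0.0015  0.2887]
 [-0.2887  0.0016  0.9574]
 [-0.0019 -1.      0.0011]]
[-0.0517366   0.00447795 -0.00198432]
[[309.71301432 162.83144868]
 [310.22262905 158.62430901]]
```

View pics/w13.png

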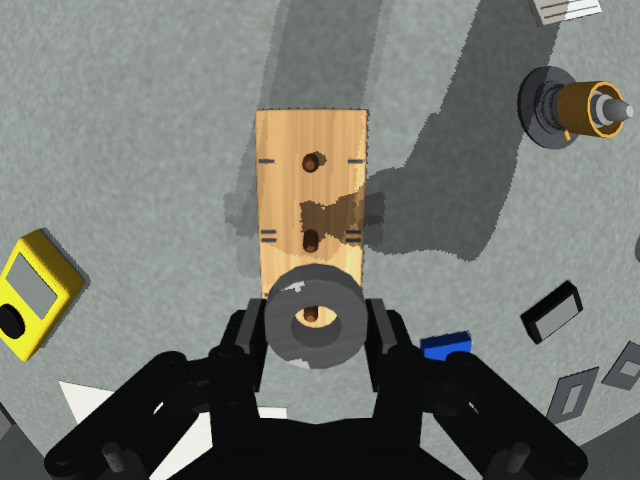

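Dowel 1 is at (311,162), with a single notch at each edge at (265,160) and (356,160). Dowel 2 (two notches) is at (311,240).

Run:
```python
from g import *
o=r.get_obs();c=r.camera("wrist");i=c["pixels"];h=cv2.cvtColor(i,cv2.COLOR_BGR2HSV)
cv2.imwrite("pics/w13c.png",cv2.resize(i[135:190,285:340],None,fx=9,fy=9,interpolation=cv2.INTER_CUBIC))
b=big(h[...,2]<120,298,145,22,32);M=cv2.boundingRect(b);print(M,cv2.minEnclosingCircle(b))
Rw=R.from_rotvec(o["eef_rot"])
for uv in([310.5,162.5],[309.5,163]):print(o["position"],Rw.inv().apply(won(c,uv,o,.042)[0]-o["position"])-[.0002,0,.002])
```

```text
(302, 151, 18, 21) ((312.0, 160.5), 11.236202239990234)
[ 0.5342 -0.2367  0.1547] [-0.052   0.1127 -0.0035]
[ 0.5342 -0.2367  0.1547] [-0.0517  0.1127 -0.0042]
```

View pics/w13c.png

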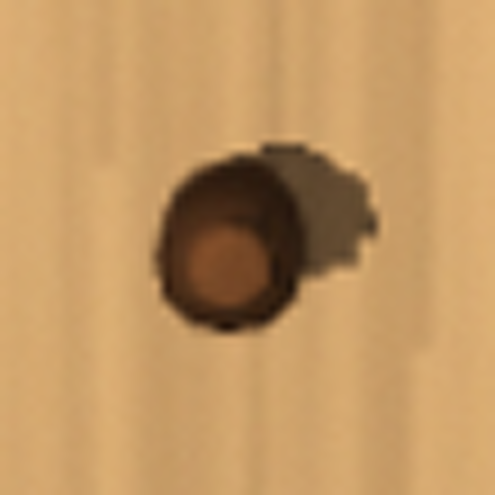

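Dowel top is at (310.3,164.3), so the offset from the ring is tool (-51, -3.8) mm. Moving there and descending to just above it.

Emit:
play_rows(steps=[0,-0.0255,0,-0.0019,0,0,0,0,-0.0255,0,-0.0019,0,0,0,0,0,0.03,0,0,0,0,0,0,0.03,0,0,0,0,0,0,0.02,0,0,0,0,0,0,0.011,0,0,0,0,0,0,0,0,0,0,0,0,0,0,0,0,0,0,0,0,0,0,0,0,0])

```text
time: 14.57
position: [0.4855, -0.2275, 0.0653]
eef_rot: [-1.559, 0.229, -0.233]
wrist_force: [0.5, 0.8, 0.6]
width: 0.0421
```

```bash
python3 w.py pics/w14.png; python3 -c "
import cv2;i=cv2.imread('pics/w14.png');cv2.imwrite('pics/w14c.png',cv2.resize(i[215:385,235:400],None,fx=4,fy=3.5))"
```

```text
14.5667 [ 0.4855 -0.2275  0.0653] [0.4564 0.8075 0.6302] 0.042147277862149564
[[ 0.9569  0.0025  0.2903]
 [-0.2903 -0.0008  0.9569]
 [ 0.0026 -1.     -0.    ]]
```

View pics/w14c.png

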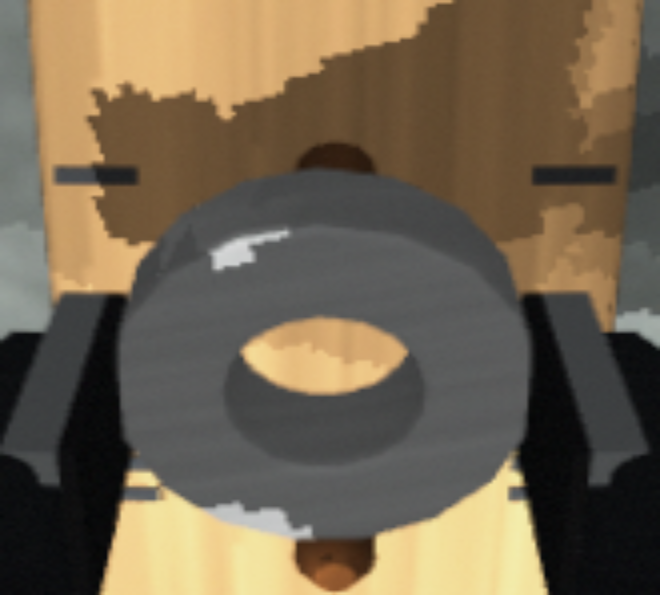

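The dowel shows ~2.5 px right of the ring's midline. I'll correct by (-1.5, +1.5) mm and descend further with a look.

Emit:
play_rows(steps=[0,-0.0015,0,0.0015,0,0,0,0,0,0.008,0,0,0,0,0,0,0.006,0,0,0,0,0,0,0,0,0,0,0,0,0,0,0,0,0,0])

```text
time: 15.03
position: [0.4828, -0.225, 0.0494]
eef_rot: [-1.558, 0.232, -0.23]
wrist_force: [-0.0, 0.1, -0.8]
width: 0.0419
```

```bash
python3 w.py pics/w15.png; python3 -c "
import cv2;i=cv2.imread('pics/w15.png');cv2.imwrite('pics/w15c.png',cv2.resize(i[215:385,235:400],None,fx=4,fy=3.5))"
```

```text
15.0333 [ 0.4828 -0.225   0.0494] [-0.0041  0.0828 -0.8016] 0.041928757494073494
[[ 0.9569 -0.0013  0.2905]
 [-0.2905  0.0005  0.9569]
 [-0.0014 -1.      0.0001]]
```

View pics/w15c.png

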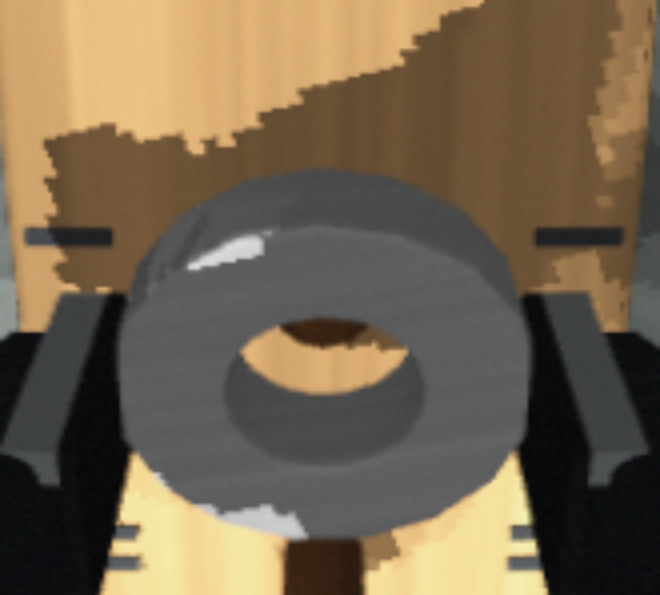

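Run:
```python
from g import *
o=r.get_obs();c=r.camera("wrist");Rw=R.from_rotvec(o["eef_rot"]);print(o["position"])
for dx in(-.003,-.0015,0,.0015,.003):print(dx,wproj(c,Rw.apply([[dx+.006,-(.042-o["position"][2]),.002]])+o["position"],o))
i=c["pixels"];cv2.imwrite("pics/w15d.png",cv2.resize(i[290:355,280:350],None,fx=8,fy=8,interpolation=cv2.INTER_CUBIC))
```

```text
[ 0.4831 -0.2252  0.0497]
-0.003 [[315.8654 309.0496]]
-0.0015 [[315.8656 311.8437]]
0 [[315.8658 314.6141]]
0.0015 [[315.8659 317.3608]]
0.003 [[315.8661 320.0837]]
```

View pics/w15d.png

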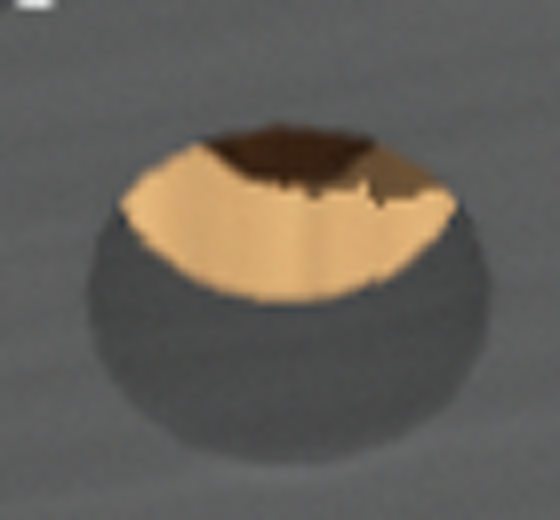

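Within ~1 mm. Descending onto the dowel.

Emit:
play_rows(steps=[0,-0.0007,0.003,0,0,0,0,0,0,0.006,0,0,0,0,0,0,0.008,0,0,0,0,0,0,0.007,0,0,0,0,0,0,0.004,0,0,0,0,0,0,0.001,0,0,0,0,0,0,0,0,0,0,0,0,0,0,0,0,0,0])

```text
time: 15.8
position: [0.4827, -0.2251, 0.0209]
eef_rot: [-1.558, 0.231, -0.231]
wrist_force: [0.0, 1.0, -0.2]
width: 0.0421
```

Emit:
play_rows(steps=[0,0,0.001,0,0,0,0,0,0,0,0,0,0,0])

```text
time: 15.97
position: [0.4829, -0.2251, 0.0202]
eef_rot: [-1.558, 0.231, -0.232]
wrist_force: [-0.2, 0.7, -0.5]
width: 0.0419
```

Emit:
play_rows(steps=[0,0,0.001,0,0,0,0,0,0,0,0,0,0,0])

```text
time: 16.13
position: [0.4827, -0.225, 0.019]
eef_rot: [-1.558, 0.231, -0.231]
wrist_force: [-0.0, 0.5, -0.7]
width: 0.0422
```

Emit:
play_rows(steps=[0,0,0.0007,0,0,0,0,0,0,0,0,0,0,0])

```text
time: 16.3
position: [0.4827, -0.225, 0.019]
eef_rot: [-1.558, 0.231, -0.231]
wrist_force: [-1.8, 1.0, 7.0]
width: 0.042
```

Seated on the board (7 N at TCP z 0.019, as expected). Release and rise.

Emit:
play_rows(steps=[0.06,0,-0.0005,0,0,0,0,0.085,0,0,0,0,0,0,0.085,0,0,0,0,0,0,0.085,0,0,0,0,0,0,0.085,0,0,0,0,0,0,0.085,0,0,0,0,0,0])

```text
time: 16.8
position: [0.4826, -0.225, 0.0187]
eef_rot: [-1.558, 0.231, -0.231]
wrist_force: [-0.1, -0.2, 0.6]
width: 0.0849
```

Emit:
play_rows(steps=[0.085,0,-0.01,0,0,0,0,0.085,0,-0.02,0,0,0,0,0.085,0,-0.03,0,0,0,0,0.085,0,-0.03,0,0,0,0,0.085,0,-0.03,0,0,0,0,0.085,0.02,0,0,0,0,0,0.085,0.02,0,0,0,0,0,0.085,0.02,0,0,0,0,0,0.085,0,0,0,0,0,0,0.085,0,0,0,0,0,0])

```text
time: 17.63
position: [0.5405, -0.2426, 0.1392]
eef_rot: [-1.559, 0.231, -0.231]
wrist_force: [-0.1, 0.6, -0.5]
width: 0.0847
```

```bash
python3 w.py pics/w16.png
python3 - <<'E'
from h import *
S=r.camera("side");T=r.camera("top")
s=S["pixels"];t=T["pixels"]
cv2.imwrite("pics/s16.png",np.hstack([cv2.resize(s[125:245,335:435],(400,480),interpolation=cv2.INTER_CUBIC),cv2.resize(t[160:320,170:330],(400,480))]))
E
```

```text
17.6333 [ 0.5405 -0.2426  0.1392] [-0.1262  0.6289 -0.4787] 0.08466024972520197
[[ 0.957   0.0001  0.2902]
 [-0.2902 -0.0004  0.957 ]
 [ 0.0002 -1.     -0.0003]]
```

View pics/w16.png

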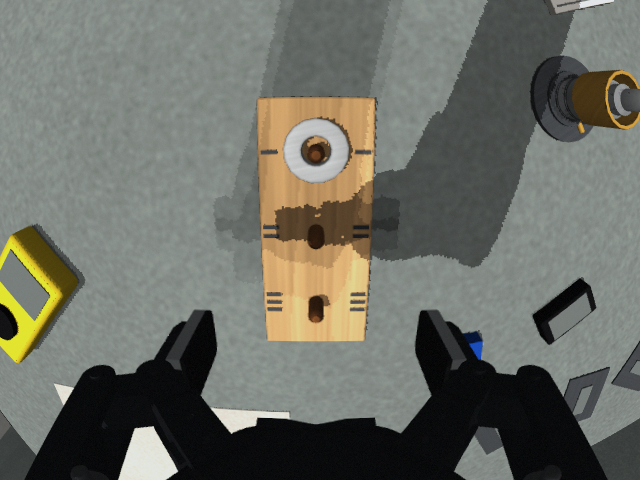

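View pics/s16.png

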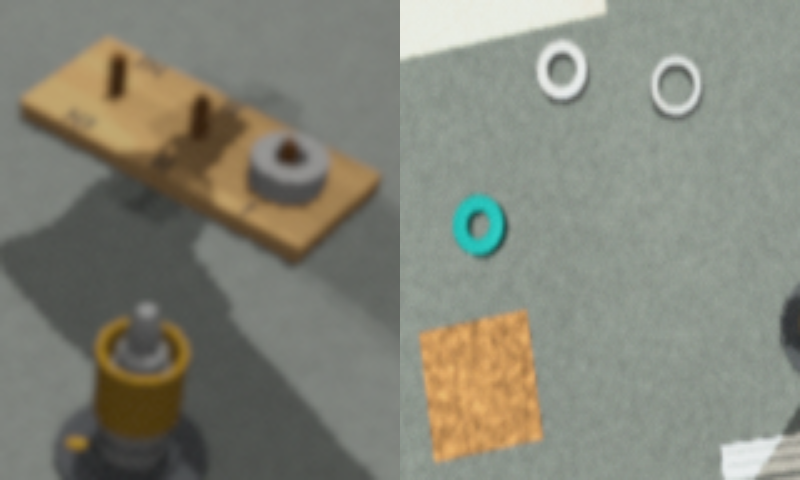

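The ring lies flat round the one-notch dowel at wrist (317,150). The sleeve is down, the mat is empty, and the other two rings (wider bores) are where they were. Handing in.

```bash
python3 -c "
from plant import r
print(r.finish_job())"
```

```text
the job is handed in; nothing more can be done
None
```

The ring from the cork mat stopped on step 1 and now sits on the one-notch dowel. The job is handed in, at about 17.8 s of the 48 s allowed. No verdict was reported.

- **Measuring:** I slid the ring down the gauge, pushing the sleeve at about 3–4 N until it stopped rigidly. I held it there at about 11 N for over half a second; the highest wrist force I read on the gauge was 11.6 N.
- **Reading:** the underside stopped at about 77 mm, which fits step 1 with the gauge clamped about 3 mm low. The bore also looks about 20 mm in the images, and the other two rings have wider bores.
- **Placing:** I lifted the ring off and put it over the one-notch dowel. The board was felt at the expected height, and the last wrist and side pictures show the ring flat and roughly centred on the dowel.
- **Surroundings:** the sleeve stayed down, the mat is empty and the other two rings are at their old spots by eye. The gripper is open and well clear of everything.

**Disagreements and gaps:**
- The wrist camera was about 2 mm off sideways. The top camera put the gauge about 2 mm from where the ring actually fitted. I aligned by comparing the ring and its target directly in the wrist view.
- The step first touched one side of the bore, and the ring centred itself over about 1.4 mm.
- I worked out the sleeve reading of about 10 mm from heights. I did not read it from the line on the spindle.

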